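# Lock the polishing wheels on their spindles

## Robot

A 6-joint arm with a two-finger parallel gripper is mounted at the origin on the work surface. World frame = base frame: x ahead of the robot, y to its left, z up, the work surface at z = 0. Lengths are in m, angles in rad, forces in N, time in s.
With the tool pointing down it reaches from about 0.35 to 0.975 m from the base axis. Payload 7.1 kg.
Tool frame: the origin (TCP) lies on the centre line of the jaws, within the pads' length; the fingertips stand 22 mm ahead of it and the grasp point (between the pads) lies 3 mm ahead of it; z points along the fingers, x is the direction in which the jaws open and shut, and the axes are right-handed (so a half turn about z gives the same grasp; the last joint's range is limited). The gripper opens to 88 mm and grips with 3 to 60 N. Pads are 20 mm wide; open, the fingers measure 115 mm over their backs; the gripper's body (75 mm by 178 mm) begins 61 mm behind the grasp point.
Start: joints at [-1.131, 0.423, 1.63, -0, 1.089, -0.019], TCP at [0.277, -0.56, 0.245] pointing down, gripper open.
Joint ranges: [-3, 3], [-0.9, 2.11], [0.09, 2.58], [-1.31, 4.45], [0.11, 2.69], [-2.54, 2.54]. Speed limits (rad/s): [2.39, 2.39, 3.01, 3.14, 3.14, 3.14].

## Interface

Orientations are given as [roll, pitch, yaw] about the fixed x, y, z axes, in that order (R = Rz(yaw) Ry(pitch) Rx(roll)).
In Python, from workcell import ctrl, vision, workorder, nets gives the robot as it stands. The module is installed in compiled form; this text tells all that it offers.
- The arm moves only by the tool carry_out, never from a script. Its argument "deltas" is a list that holds one entry, the list of rows, each a list of 5 numbers: the shift along the tool's x, y, z in m, then the turn about the tool's z in units of 5 degrees (1.0 is 5 degrees), then the closure, from 0 (fully open) to 1 (shut). A call has 1 to 8 rows; each row is the pose to reach, as a shift and turn from the pose commanded when the call began, along the tool's axes at that moment; what a row does not reach only later rows make up. A row lasts 1/10 s, in which the tool goes at most 50 mm and 8.59 degrees, less where a joint would pass 70% of its speed; a pose out of reach is approached as far as the arm can. A call with a gripper value outside its range is refused whole. The fingers move at their own pace and stop on an object; "squeeze" is the grip in N (left out, the last holds). Time passes only in rows, so rows that repeat a pose let the fingers close. It gives the time, the measured TCP pose, the force and the opening at its end, in the units of the state.
- ctrl.read_state(): the state, without advancing time (a new reading comes with each control period).
- vision.snapshot(name): name is "side" or "top" or "wrist"; returns the picture (420x560x3 uint8, blue, green, red); there is no depth.
- vision.get_calibration(name): a dict with "K" (3x3 intrinsics, pixels), "T" (4x4, takes a point from camera to world coordinates); the wrist camera has in their place "tool_from_camera" (4x4, takes a point from camera to tool coordinates, whose origin is the TCP and whose axes are the tool frame's). Camera axes: x right, y down, z forward; pixel columns grow to the right and rows downward; lengths in m; the calibration is good to about 2 mm. A picture is of the moment at which its call begins: read the wrist's pose just before it. get_calibration takes no time and is no camera call.
- workorder.job_done(): hands the job in, once; it reports no verdict.
Trained networks look in the newest picture that a camera, given by its name, has taken for a name from the list of things; names that differ only in an ending like _2 or _b are one class to them, and where a whole thing is asked for, a point or a joint stands for the part that bears it (a point fixed in the world has none). Each returns a list of dicts, best first, with "score" (0 to 1); they miss things now and then, are a little off and sometimes report something else, mostly with a low value. They report only what shows in the picture. A call takes as long as a camera call. They do not tell look-alikes from the thing itself.
- nets.recognise(camera, query): "rect" ([left, top, width, height] in pixels, round what is visible of it).
- nets.regions_of(camera, query): "mask" (420x560 bool, what is visible of it) and "rect" ([left, top, width, height] in pixels, round what is visible of it).
The state is a dict: "t": time; "joint_positions": joint angles; "joint_velocities": joint speeds; "joint_torque": joint torques, N m; "ee_pos": TCP position; "tcp_rot": TCP orientation; "ft_force": force on the tool from outside, world axes, zero at the start; "torque": the same for the moment, N m; "width": finger opening in m.
Only numpy, scipy, OpenCV 4.12 (cv2) and the standard library are available. Lean on these libraries where they do the work, as an engineer would, in place of code of your own. Each camera call takes 0.05 s, during which the arm holds its last target. There are 200 camera calls.

## Task

The wheels on the polishing heads have worked loose. On every head that is there, slide the spanner onto the square of the spindle so that its handle bears on the stop post and holds the spindle still, and turn the wing locknut clockwise until you feel it come up hard; the order of the heads is free. Then lay the spanner flat back on its mat the way it lay before, and leave the dental model, the bottle and the cup alone.

Things in the scene. Friction and masses are not known exactly. Their poses are not given: they have to be found in the camera images.
- spanner: Loose flat open-ended steel spanner, 208 mm long, 20 mm thick throughout, 0.28 kg, the same either way up. Origin: centre of the jaw opening, on one flat face (the underside at the start). x: along the spanner from the handle out through the jaw's open end; z: across the thickness. The head is 51 mm wide and ends at x = -30 mm; a 16 mm wide neck and then the black grip follow.
- spanner_jaw (a point): Middle of the spanner's jaw opening at half thickness (10 mm above what it lies on); the spanner's axes. The jaw is 27 mm wide inside; its prongs flare out to about 42 mm inside and 60 mm outside at their tips, at x = +30 mm. The jaw's bottom is at x = -14 mm.
- spanner_grip (a point): Middle of the spanner's black grip, 145 mm behind the jaw's middle, at half thickness; the spanner's axes. The grip is 66 mm long, 18 mm wide and 20 mm tall.
- mat: Fixed thin cork mat, 240 x 100 x 4 mm, the spanner's place. Its origin is at bench height; the mat reaches from x = -180 to +60 mm and y = -50 to +50 mm of it. The spanner starts on it with its jaw about at the mat's origin and its x axis about along the mat's.
- headA: Polishing head (2 or 3 of A, B, C are there), stands by its 8 kg. Base plate 230 x 90 mm, top 15 mm above the bench, x = -180 to +50 mm of the origin, at bench height on the spindle axis. Stop post 12 mm thick, 28 mm tall on the plate at x = -112, y = +20 mm: a spanner on the square with its handle along -x has 6 mm play beside it and bears on it once the spindle is driven clockwise seen from above.
- spindleA_square (a point): Middle of the square of the vertical spindle, 25 mm above the bench: 24 x 24 mm over its flats, from the plate up to 46 mm. x, y square to the flats, z up. The grey felt wheel above it (60 mm diameter, 46 to 65 mm above the bench) covers it, so the spanner must be slid in level along the plate (its head clears the post if lowered 68 mm short, on the -x side).
- spindleA (a joint): Turn of the spindle with its wheel, rad, growing clockwise seen from above; 0 with the flats in line with the head's axes; starts within 0.2 of that. It turns very freely without end (under 0.02 N m): a jaw pushed on lines it up, and unheld it just spins round with the nut.
- nutA_wing (a point): Point on the spindle axis in the wing of the brass locknut, 95 mm above the bench. The wing is an upright bar 58 mm long along this point's x, 12 mm thick along y, 73 to 109 mm above the bench; below it a 32 mm round hub sits on the wheel. z up. It turns with nut and spindle together.
- nutA (a joint): Turn of the locknut relative to its spindle, rad, growing clockwise seen from above (tightening), against a drag of about 0.12 N m. Starts between 0 and 0.5 and comes up hard somewhere between 1.8 and 2.8, which differs from head to head and must be felt: the nut stops and the torque rises sharply. It does not run back.
- headB: Polishing head (2 or 3 of A, B, C are there), stands by its 8 kg. Base plate 230 x 90 mm, top 15 mm above the bench, x = -180 to +50 mm of the origin, at bench height on the spindle axis. Stop post 12 mm thick, 28 mm tall on the plate at x = -112, y = +20 mm: a spanner on the square with its handle along -x has 6 mm play beside it and bears on it once the spindle is driven clockwise seen from above.
- spindleB_square (a point): Middle of the square of the vertical spindle, 25 mm above the bench: 24 x 24 mm over its flats, from the plate up to 46 mm. x, y square to the flats, z up. The grey felt wheel above it (60 mm diameter, 46 to 65 mm above the bench) covers it, so the spanner must be slid in level along the plate (its head clears the post if lowered 68 mm short, on the -x side).
- spindleB (a joint): Turn of the spindle with its wheel, rad, growing clockwise seen from above; 0 with the flats in line with the head's axes; starts within 0.2 of that. It turns very freely without end (under 0.02 N m): a jaw pushed on lines it up, and unheld it just spins round with the nut.
- nutB_wing (a point): Point on the spindle axis in the wing of the brass locknut, 95 mm above the bench. The wing is an upright bar 58 mm long along this point's x, 12 mm thick along y, 73 to 109 mm above the bench; below it a 32 mm round hub sits on the wheel. z up. It turns with nut and spindle together.
- nutB (a joint): Turn of the locknut relative to its spindle, rad, growing clockwise seen from above (tightening), against a drag of about 0.12 N m. Starts between 0 and 0.5 and comes up hard somewhere between 1.8 and 2.8, which differs from head to head and must be felt: the nut stops and the torque rises sharply. It does not run back.
- headC: Polishing head (2 or 3 of A, B, C are there), stands by its 8 kg. Base plate 230 x 90 mm, top 15 mm above the bench, x = -180 to +50 mm of the origin, at bench height on the spindle axis. Stop post 12 mm thick, 28 mm tall on the plate at x = -112, y = +20 mm: a spanner on the square with its handle along -x has 6 mm play beside it and bears on it once the spindle is driven clockwise seen from above.
- spindleC_square (a point): Middle of the square of the vertical spindle, 25 mm above the bench: 24 x 24 mm over its flats, from the plate up to 46 mm. x, y square to the flats, z up. The grey felt wheel above it (60 mm diameter, 46 to 65 mm above the bench) covers it, so the spanner must be slid in level along the plate (its head clears the post if lowered 68 mm short, on the -x side).
- spindleC (a joint): Turn of the spindle with its wheel, rad, growing clockwise seen from above; 0 with the flats in line with the head's axes; starts within 0.2 of that. It turns very freely without end (under 0.02 N m): a jaw pushed on lines it up, and unheld it just spins round with the nut.
- nutC_wing (a point): Point on the spindle axis in the wing of the brass locknut, 95 mm above the bench. The wing is an upright bar 58 mm long along this point's x, 12 mm thick along y, 73 to 109 mm above the bench; below it a 32 mm round hub sits on the wheel. z up. It turns with nut and spindle together.
- nutC (a joint): Turn of the locknut relative to its spindle, rad, growing clockwise seen from above (tightening), against a drag of about 0.12 N m. Starts between 0 and 0.5 and comes up hard somewhere between 1.8 and 2.8, which differs from head to head and must be felt: the nut stops and the torque rises sharply. It does not run back.
- model: Bystander: plaster dental model with teeth, 62 x 68 x 39 mm, loose. Origin centre of its underside.
- dropper: Bystander: amber glass bottle, 40 mm diameter, 85 mm tall, loose. Origin centre of its underside.
- cup: Bystander: paper-white cup, 64 mm diameter, 75 mm tall, loose. Origin centre of its underside.
There are look-alikes about, which are no part of the job. What is shaped like the headB but purple or red is not meant. Leave any turquoise look-alike of the headA alone.

How it is judged:
On the way, in this order (a step that is already met when the one before it is completed fails the run):
1. the spanner's jaw is on the square of a spindle ((distance between spanner_jaw and spindleA_square below 0.014 m or distance between spanner_jaw and spindleB_square below 0.014 m or distance between spanner_jaw and spindleC_square below 0.014 m)), for 0.2 s.
2. a locknut is turned hard home with the spanner on its spindle (((distance between spanner_jaw and spindleA_square below 0.014 m and value of joint nutA above 1.8 rad) or (distance between spanner_jaw and spindleB_square below 0.014 m and value of joint nutB above 2.2 rad) or (distance between spanner_jaw and spindleC_square below 0.014 m and value of joint nutC above 2.6 rad))), for 0.2 s.
At the end, for the whole second after the job is handed in: Every locknut present is turned clockwise to its stop on its spindle (within 0.1 rad), and the spanner lies at rest flat on the mat, jaw within 45 mm lengthwise and 35 mm sideways of the mat's origin and lengthwise within 0.3 rad (value of joint nutA above 1.8 rad and value of joint nutB above 2.2 rad and value of joint nutC above 2.6 rad and x of spanner in the frame of mat between -0.045 and 0.045 m and y of spanner in the frame of mat between -0.035 and 0.035 m and angle between the x axis of spanner and the x axis of mat, either way round below 0.3 rad and angle between the z axis of spanner and the z axis of mat, either way round below 0.1 rad and height (world z) of spanner_jaw below 0.02 m and linear speed of spanner below 0.02 m/s); the robot touches nothing.
It fails at once if the dental model was disturbed (moved over 30 mm) (distance of model from where it was at the start of the episode above 0.03 m).
It fails at once if the bottle was disturbed (moved over 30 mm) (distance of dropper from where it was at the start of the episode above 0.03 m).
It fails at once if the cup was disturbed (moved over 30 mm) (distance of cup from where it was at the start of the episode above 0.03 m).
Of headA, headB, headC only 2 to 3 are there at a start; the rules pass over those that are not, and their reading is None.
At some moment in a run one of spanner may be knocked a few centimetres aside while the robot is not near it.
Once in a run the grip may slacken for a moment while it holds something.
It also fails if it takes over 210 s, if anything falls off the work surface, if the arm or the gripper's body presses on something with over 40 N, if the wrist force passes 120 N, or if a joint passes its speed limit or range.

## Working session

There is one attempt and no reset: what is moved stays moved. The work goes in short steps, Python scripts to look and compute and a tool call to move; the robot and the scene stay as the last step left them, time stands still between calls to the robot, and variables do not carry over. Pictures are saved under pics/ and viewed, about 12 in all and at most 16, crops included, and the job is handed in when it is done.

Besides the shell and the picture viewer there is one more tool, called after ">>>" as name(argument=value, ...), one argument or row to a line, values as JSON. carry_out: Moves the arm, as the interface text tells. Its arguments: {"type":"object","properties":{"deltas":{"type":"array","items":{"type":"array","items":{"type":"array","items":{"type":"number"}}}},"squeeze":{"type":"number"}},"required":["deltas"]}

```bash
mkdir -p pics
cat > h.py <<'E'
import numpy as np, cv2
from workcell import ctrl, vision, workorder, nets
from scipy.spatial.transform import Rotation as R
def cam(n):
    c=vision.get_calibration(n); K=np.array(c["K"])
    if n=="wrist":
        s=ctrl.read_state(); T=np.eye(4); T[:3,:3]=R.from_euler('xyz',s["tcp_rot"]).as_matrix(); T[:3,3]=s["ee_pos"]
        return K,T@np.array(c["tool_from_camera"])
    return K,np.array(c["T"])
def ray(n,px,z,KT=None):
    K,T=KT or cam(n); px=np.atleast_2d(px).astype(float)
    d=np.c_[px,np.ones(len(px))]@np.linalg.inv(K).T@T[:3,:3].T; o=T[:3,3]
    return o+d*((z-o[2])/d[:,2])[:,None]
def proj(n,P,KT=None):
    K,T=KT or cam(n); P=np.atleast_2d(P); q=(P-T[:3,3])@T[:3,:3]@K.T
    return q[:,:2]/q[:,2:]
def st():
    s=ctrl.read_state(); print({k:np.round(s[k],4).tolist() for k in("t","ee_pos","tcp_rot","ft_force","torque","width","joint_positions")})
E
python3 - <<'E'
from h import *
st()
for n in("top","side"):
    im=vision.snapshot(n); cv2.imwrite(f"pics/{n}0.png",im)
    print(n,np.round(cam(n)[1],3).tolist(),np.round(cam(n)[0],1).tolist())
    for q in("spanner","mat","headA","nutA_wing","model","dropper","cup"):
        print(q,[(np.round(d["rect"]).tolist(),round(d["score"],2)) for d in nets.recognise(n,q)][:6])
E
```

```text
{'t': 0.0, 'ee_pos': [0.2766, -0.5599, 0.2439], 'tcp_rot': [-3.1415, 0.0015, -1.112], 'ft_force': [0.1551, 0.4715, -0.3972], 'torque': [-0.052, 0.0145, -0.0213], 'width': 0.0876, 'joint_positions': [-1.131, 0.4238, 1.6307, 0.0, 1.0886, -0.019]}
top [[0.029, -0.998, 0.054, 0.395], [-1.0, -0.028, 0.013, -0.02], [-0.011, -0.055, -0.998, 1.623], [0.0, 0.0, 0.0, 1.0]] [[531.3, 0.0, 280.7], [0.0, 531.3, 201.9], [0.0, 0.0, 1.0]]
spanner [([234.0, 139.0, 23.0, 72.0], 0.78), ([168.0, 135.0, 20.0, 21.0], 0.39)]
mat [([224.0, 133.0, 40.0, 80.0], 0.91)]
headA [([88.0, 204.0, 63.0, 78.0], 0.85), ([159.0, 130.0, 40.0, 75.0], 0.55)]
nutA_wing [([171.0, 133.0, 10.0, 22.0], 0.69), ([93.0, 254.0, 16.0, 21.0], 0.48)]
model [([325.0, 100.0, 25.0, 22.0], 0.62), ([369.0, 141.0, 31.0, 72.0], 0.18)]
dropper [([280.0, 99.0, 13.0, 16.0], 0.52)]
cup [([210.0, 96.0, 20.0, 19.0], 0.74)]
side [[-0.94, -0.211, 0.269, 0.025], [-0.341, 0.546, -0.765, 1.306], [0.015, -0.811, -0.585, 1.085], [0.0, 0.0, 0.0, 1.0]] [[543.9, 0.0, 268.0], [0.0, 543.9, 215.8], [0.0, 0.0, 1.0]]
spanner [([203.0, 237.0, 59.0, 27.0], 0.9)]
mat [([167.0, 256.0, 20.0, 20.0], 0.34)]
headA [([158.0, 254.0, 84.0, 61.0], 0.87), ([209.0, 329.0, 88.0, 73.0], 0.74)]
nutA_wing [([262.0, 339.0, 18.0, 29.0], 0.63), ([168.0, 258.0, 20.0, 15.0], 0.61)]
model [([201.0, 180.0, 19.0, 23.0], 0.51)]
dropper [([179.0, 194.0, 15.0, 27.0], 0.54), ([220.0, 180.0, 69.0, 42.0], 0.45)]
cup [([150.0, 226.0, 21.0, 33.0], 0.71), ([230.0, 183.0, 18.0, 30.0], 0.68)]
```

View pics/top0.png

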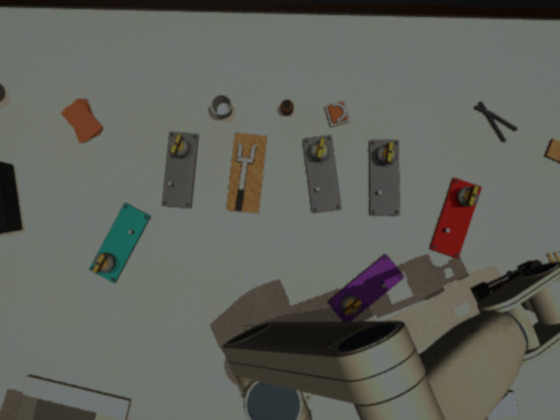

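View pics/side0.png

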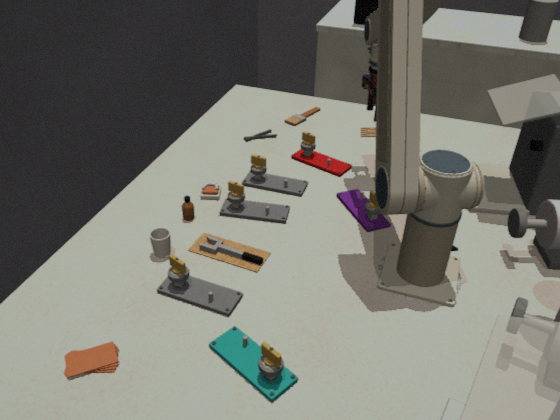

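Run:
```python
from h import *
im=cv2.imread("pics/top0.png"); hsv=cv2.cvtColor(im,cv2.COLOR_BGR2HSV)
KT=cam("top")
def rect(mask,z,nm):
    n,l,s,c=cv2.connectedComponentsWithStats(mask)
    for i in range(1,n):
        if 1000<s[i,4]<4500:
            p=np.argwhere(l==i)[:,::-1].astype(np.float32)
            w=ray("top",p,z,KT)[:,:2].astype(np.float32)
            r=cv2.minAreaRect(w*1000); print(nm,s[i].tolist(),np.round(r[0],1),np.round(r[1],1),round(r[2],1))
bg=hsv[:,:,2]
print(bg[170,150],bg[185,180],hsv[150,300],hsv[170,172],hsv[170,262],hsv[200,325])
g=((bg<110)).astype(np.uint8)
g[:125]=0; g[225:]=0
rect(g,0.015,"plate")
m=((hsv[:,:,1]>110)&(hsv[:,:,0]<25)).astype(np.uint8); rect(m,0.004,"mat")
y=((hsv[:,:,1]>110)&(hsv[:,:,0]>18)&(hsv[:,:,0]<35)).astype(np.uint8)
n,l,s,c=cv2.connectedComponentsWithStats(y)
for i in range(1,n):
    if s[i,4]>15: print("nut",s[i].tolist(),np.round(ray("top",c[i],.1,KT)[0],3))
for q in("spanner","cup","dropper","model"):
    d=nets.recognise("top",q)[0]["rect"]; print(q,np.round(ray("top",[d[0]+d[2]/2,d[1]+d[3]/2],.02,KT)[0],3))
cr=cv2.resize(im[85:225,150:410],None,fx=3,fy=3,interpolation=cv2.INTER_CUBIC); cv2.imwrite("pics/c1.png",cr)
```

```text
116 70 [ 47  20 117] [30 11 69] [ 17 123 108] [30 14 75]
plate [161, 131, 39, 79, 2472] [571.9 311.5] [ 99.  235.2] 86.5
plate [226, 132, 35, 81, 1001] [568.2 120.2] [ 87.5 243.7] 83.6
plate [301, 134, 42, 80, 2489] [ 571.7 -118.9] [235.4  99.1] 9.2
plate [367, 139, 34, 78, 2545] [ 565.2 -308. ] [235.1  99.9] 1.2
plate [0, 160, 24, 65, 1246] [489.1 823.8] [198.   70.4] 3.3
mat [0, 0, 560, 18, 4063] [1092.6   29. ] [1741.9   30.6] 90.0
mat [227, 134, 39, 79, 1853] [569.4 110. ] [ 96.6 235.7] 85.3
mat [430, 178, 51, 81, 2044] [ 449.9 -529.1] [ 91.3 230.9] 72.5
nut [171, 134, 12, 20, 127] [0.635 0.305 0.1  ]
nut [315, 138, 10, 21, 114] [ 0.635 -0.109  0.1  ]
nut [552, 140, 8, 10, 39] [ 0.667 -0.783  0.1  ]
nut [385, 142, 8, 21, 106] [ 0.629 -0.308  0.1  ]
nut [551, 156, 6, 5, 21] [ 0.627 -0.778  0.1  ]
nut [252, 166, 6, 8, 26] [0.567 0.079 0.1  ]
nut [256, 172, 6, 9, 24] [0.549 0.064 0.1  ]
nut [467, 186, 12, 19, 103] [ 0.512 -0.547  0.1  ]
nut [247, 207, 6, 5, 16] [0.452 0.089 0.1  ]
nut [555, 253, 5, 9, 18] [ 0.342 -0.788  0.1  ]
nut [93, 254, 15, 19, 135] [0.287 0.511 0.1  ]
nut [548, 254, 6, 9, 25] [ 0.339 -0.769  0.1  ]
spanner [0.56 0.11 0.02]
cup [0.769 0.197 0.02 ]
dropper [ 0.771 -0.008  0.02 ]
model [ 0.762 -0.163  0.02 ]
```

View pics/c1.png

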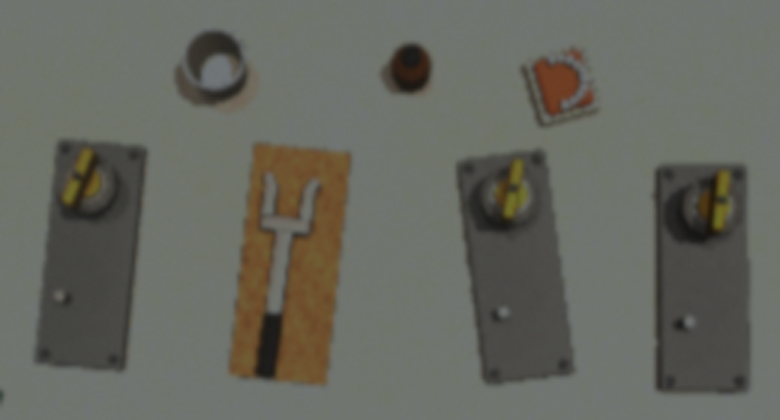

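```bash
cat >> h.py <<'E'
def go(x,y,z,yaw_deg):
    s=ctrl.read_state(); M=R.from_euler('xyz',s["tcp_rot"]).as_matrix()
    d=M.T@(np.array([x,y,z])-s["ee_pos"])
    t=-(yaw_deg-np.degrees(s["tcp_rot"][2])+180)%360-180
    t=(t+180)%360-180
    print("delta",np.round(d,4).tolist(),"turn",round(t/5,2),"rows",int(max(np.ceil(np.linalg.norm(d)/.05),np.ceil(abs(t)/8.59))))
E
python3 - <<'E'
from h import *
print(np.round(vision.get_calibration("wrist")["tool_from_camera"],3).tolist(),np.round(vision.get_calibration("wrist")["K"],0).tolist())
go(.48,.11,.33,84)
E
```

```text
[[1.0, -0.002, 0.001, -0.001], [0.001, 0.959, 0.284, -0.079], [-0.001, -0.284, 0.959, -0.14], [0.0, 0.0, 0.0, 1.0]] [[337.0, 0.0, 275.0], [0.0, 337.0, 210.0], [0.0, 0.0, 1.0]]
delta [-0.511, -0.4791, -0.0853] turn -29.54 rows 18
```

>>> carry_out(
  deltas=[
    [[-0.51,-0.48,-0.085,-12,0],[-0.51,-0.48,-0.085,-12,0],[-0.51,-0.48,-0.085,-12,0],[-0.51,-0.48,-0.085,-12,0],[-0.51,-0.48,-0.085,-12,0],[-0.51,-0.48,-0.085,-12,0],[-0.51,-0.48,-0.085,-12,0],[-0.51,-0.48,-0.085,-12,0]],
  ],
)

```text
t: 1.8
ee_pos: [0.3929, -0.1787, 0.2934]
tcp_rot: [3.141, -0.001, -0.061]
ft_force: [1.6, -0.7, -0.0]
width: 0.0877
```

Run:
```python
from h import *
st();go(.48,.11,.30,84)
```

```text
{'t': 1.8, 'ee_pos': [0.3929, -0.1787, 0.2934], 'tcp_rot': [3.1413, -0.0008, -0.0609], 'ft_force': [1.572, -0.7345, -0.037], 'torque': [-0.0314, -0.0795, -0.049], 'width': 0.0877, 'joint_positions': [-0.4545, 0.0664, 1.9858, 0.0001, 1.0885, -0.3937]}
delta [0.0693, -0.2935, -0.0066] turn -17.5 rows 11
```

>>> carry_out(
  deltas=[
    [[0.07,-0.29,0,-10,0],[0.07,-0.29,0,-10,0],[0.07,-0.29,0,-10,0],[0.07,-0.29,0,-10,0],[0.07,-0.29,0,-10,0],[0.07,-0.29,0,-10,0],[0.07,-0.29,0,-10,0],[0.07,-0.29,0,-10,0]],
  ],
)

```text
t: 2.6
ee_pos: [0.4812, 0.1051, 0.2927]
tcp_rot: [-3.142, 0.001, 0.81]
ft_force: [0.4, 0.1, 0.1]
width: 0.088
```

>>> carry_out(
  deltas=[
    [[0,0,0,-7.5,0],[0,0,0,-7.5,0],[0,0,0,-7.5,0],[0,0,0,-7.5,0],[0,0,0,-7.5,0],[0,0,0,-7.5,0],[0,0,0,-7.5,0]],
  ],
)

```text
t: 3.3
ee_pos: [0.4811, 0.1031, 0.2929]
tcp_rot: [-3.141, 0.0, 1.458]
ft_force: [0.3, -0.5, -0.1]
width: 0.0877
```

Run:
```python
from h import *
st(); KT=cam("wrist"); im=vision.snapshot("wrist"); cv2.imwrite("pics/w1.png",im)
hsv=cv2.cvtColor(im,cv2.COLOR_BGR2HSV)
for q in("spanner","spanner_grip"):
  for d in nets.regions_of("wrist",q)[:2]:
    p=np.argwhere(d["mask"])[:,::-1].astype(float)
    w=ray("wrist",p,.024,KT)[:,:2].astype(np.float32)
    r=cv2.minAreaRect(w*1000); print(q,round(d["score"],2),np.round(d["rect"]),np.round(r[0],1),np.round(r[1],1),round(r[2],1))
```

```text
{'t': 3.3, 'ee_pos': [0.4811, 0.1031, 0.2929], 'tcp_rot': [-3.1415, 0.0002, 1.4583], 'ft_force': [0.2821, -0.5411, -0.0974], 'torque': [0.0737, -0.1233, 0.0038], 'width': 0.0877, 'joint_positions': [0.187, 0.167, 1.8699, -0.0002, 1.105, -1.2712]}
spanner 0.55 [271. 150.  41. 149.] [555.2 115.1] [ 56.2 204.4] 85.4
spanner 0.5 [424. 262.  64.  50.] [652.5 325.5] [73.8 76.4] 22.9
spanner_grip 0.69 [271. 149.  41. 157.] [554.9 115.5] [ 57.8 208.2] 85.4
```

View pics/w1.png

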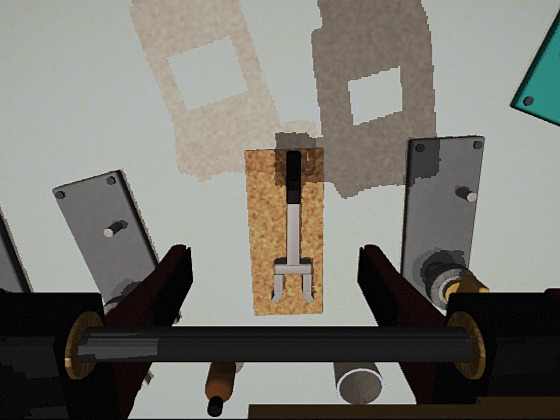

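Run:
```python
from h import *
go(.4845,.121,.028,85.4)
```

```text
delta [0.0175, 0.0013, 0.2649] turn -0.35 rows 6
```

>>> carry_out(
  deltas=[
    [[0.0175,0.001,0.05,-0.35,0],[0.0175,0.001,0.1,-0.35,0],[0.0175,0.001,0.15,-0.35,0],[0.0175,0.001,0.2,-0.35,0],[0.0175,0.001,0.24,-0.35,0],[0.0175,0.001,0.255,-0.35,0],[0.0175,0.001,0.264,-0.35,0],[0.0175,0.001,0.264,-0.35,0]],
  ],
)

```text
t: 4.25
ee_pos: [0.4841, 0.1215, 0.0282]
tcp_rot: [-3.14, 0.0, 1.493]
ft_force: [-0.2, -1.0, 0.6]
width: 0.0874
```

>>> carry_out(
  deltas=[
    [[0,0,0,0,0.9],[0,0,0,0,1],[0,0,0,0,1],[0,0,0,0,1],[0,0,0,0,1],[0,0,0,0,1],[0,0,0,0,1],[0,0,0,0,1]],
  ],
  squeeze=50,
)

```text
t: 5.05
ee_pos: [0.4842, 0.1216, 0.0288]
tcp_rot: [-3.142, 0.0, 1.493]
ft_force: [-0.2, -0.3, -0.5]
width: 0.0273
```

Run:
```python
from h import *
st()
```

```text
{'t': 5.05, 'ee_pos': [0.4842, 0.1216, 0.0288], 'tcp_rot': [-3.1415, 0.0, 1.4929], 'ft_force': [-0.2318, -0.2728, -0.5198], 'torque': [0.0473, -0.1577, 0.0023], 'width': 0.0273, 'joint_positions': [0.2222, 0.6085, 2.0053, 0.0, 0.5279, -1.2707]}
```

>>> carry_out(
  deltas=[
    [[0,0,0,0,1],[0,0,0,0,1],[0,0,0,0,1],[0,0,-0.03,0,1],[0,0,-0.07,0,1],[0,0,-0.12,0,1],[0,0,-0.12,0,1]],
  ],
)

```text
t: 5.75
ee_pos: [0.4876, 0.1223, 0.154]
tcp_rot: [3.132, -0.003, 1.493]
ft_force: [0.9, 0.2, -2.3]
width: 0.0175
```

Run:
```python
from h import *
st()
def pose(ox,oy,yaw,back,lat,z):
    c,s=np.cos(np.radians(yaw)),np.sin(np.radians(yaw)); x=-145-back
    return (ox+(x*c-lat*s)/1000,oy+(x*s+lat*c)/1000,z,90+yaw)
print(pose(.637,.3075,-3.5,75,0,.149));go(*pose(.637,.3075,-3.5,75,0,.149))
KT=cam("wrist"); im=vision.snapshot("wrist"); cv2.imwrite("pics/w2.png",im)
```

```text
{'t': 5.75, 'ee_pos': [0.4876, 0.1223, 0.154], 'tcp_rot': [3.1325, -0.0028, 1.4929], 'ft_force': [0.9126, 0.1747, -2.3081], 'torque': [0.062, -0.0288, 0.0052], 'width': 0.0175, 'joint_positions': [0.2221, 0.3768, 1.9679, -0.0001, 0.7873, -1.2707]}
(np.float64(0.41741034434718927), np.float64(0.3209306786976685), 0.149, 86.5)
delta [0.1926, -0.0855, 0.0048] turn -0.19 rows 5
```

View pics/w2.png

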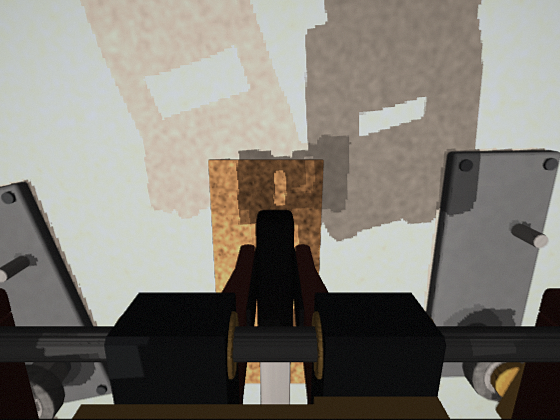

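>>> carry_out(
  deltas=[
    [[0.04,-0.085,0,-0.2,1],[0.09,-0.085,0,-0.2,1],[0.14,-0.085,0,-0.2,1],[0.193,-0.085,0,-0.2,1],[0.193,-0.085,0,-0.2,1],[0.193,-0.085,0,-0.2,1],[0.193,-0.085,0,-0.2,1]],
  ],
  squeeze=60,
)

```text
t: 6.5
ee_pos: [0.4131, 0.32, 0.1469]
tcp_rot: [-3.139, 0.003, 1.512]
ft_force: [0.2, -0.2, -2.8]
width: 0.0178
```

```bash
cat >> h.py <<'E'
def pose(ox,oy,yaw,back,lat,z):
    c,s=np.cos(np.radians(yaw)),np.sin(np.radians(yaw)); x=-145-back
    return (ox+(x*c-lat*s)/1000,oy+(x*s+lat*c)/1000,z,90+yaw)
def overlay(ox,oy,yaw,name,sp=None):
    """draw predicted plate, post top, plus spanner as held"""
    KT=cam("wrist"); im=vision.snapshot("wrist")
    c,s=np.cos(np.radians(yaw)),np.sin(np.radians(yaw))
    f=lambda a,z:np.array([[ox+(x*c-y*s)/1000,oy+(x*s+y*c)/1000,z] for x,y in a])
    for a,z in(([(-180,-45),(-180,45),(50,45),(50,-45)],.015),([(-118,14),(-118,26),(-106,26),(-106,14)],.043)):
        cv2.polylines(im,[np.int32(np.round(proj("wrist",f(a,z),KT)))],True,(0,0,255),1)
    cv2.imwrite(name,im)
E
python3 - <<'E'
from h import *
st(); overlay(.637,.3075,-3.5,"pics/w3.png")
E
```

```text
{'t': 6.5, 'ee_pos': [0.4131, 0.32, 0.1469], 'tcp_rot': [-3.1385, 0.0028, 1.5119], 'ft_force': [0.1519, -0.2268, -2.7897], 'torque': [0.0772, 0.0082, -0.0029], 'width': 0.0178, 'joint_positions': [0.6364, 0.4179, 1.9207, -0.0003, 0.8072, -0.8754]}
```

View pics/w3.png

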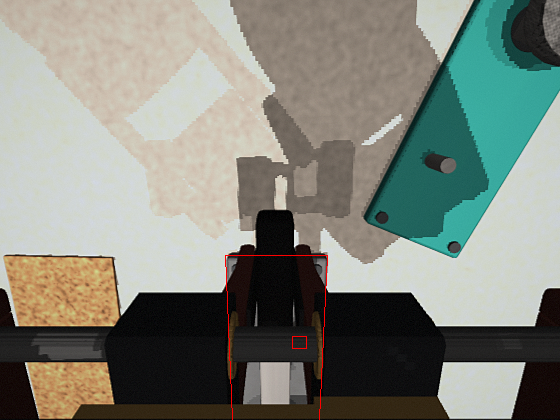

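Run:
```python
from h import *
st();go(*pose(.637,.3075,-3.5,75,0,.042))
```

```text
{'t': 6.55, 'ee_pos': [0.4132, 0.3193, 0.1471], 'tcp_rot': [-3.1385, 0.0028, 1.5107], 'ft_force': [-0.2411, 0.2719, -2.8624], 'torque': [0.079, 0.0427, 0.0132], 'width': 0.0177, 'joint_positions': [0.6352, 0.4171, 1.9213, -0.0003, 0.8073, -0.8753]}
delta [0.0022, 0.0044, 0.1051] turn 0.01 rows 3
```

>>> carry_out(
  deltas=[
    [[0.002,0.004,0.04,0,1],[0.002,0.004,0.07,0,1],[0.002,0.004,0.095,0,1],[0.002,0.004,0.105,0,1],[0.002,0.004,0.105,0,1]],
  ],
)

```text
t: 7.05
ee_pos: [0.4178, 0.3205, 0.0425]
tcp_rot: [-3.139, 0.002, 1.509]
ft_force: [-0.3, -0.0, -2.7]
width: 0.0175
```

Run:
```python
from h import *
st();go(*pose(.637,.3075,-3.5,0,0,.042))
```

```text
{'t': 7.05, 'ee_pos': [0.4178, 0.3205, 0.0425], 'tcp_rot': [-3.1387, 0.0025, 1.5089], 'ft_force': [-0.3244, -0.0236, -2.6591], 'torque': [0.0444, 0.0486, 0.004], 'width': 0.0175, 'joint_positions': [0.6318, 0.6055, 1.9423, -0.0001, 0.5976, -0.877]}
delta [0.0004, 0.0746, 0.0003] turn -0.01 rows 2
```

>>> carry_out(
  deltas=[
    [[0,0.015,0,0,1],[0,0.03,0,0,1],[0,0.04,0,0,1],[0,0.05,0,0,1],[0,0.06,0,0,1],[0,0.068,0,0,1],[0,0.075,0,0,1],[0,0.075,0,0,1]],
  ],
)

```text
t: 7.85
ee_pos: [0.4827, 0.314, 0.0405]
tcp_rot: [-3.119, 0.011, 1.51]
ft_force: [-32.7, 3.0, 1.6]
width: 0.0176
```

Run:
```python
from h import *
st();go(*pose(.637,.3075,-3.5,0,0,.040))
vision.snapshot("side")
im=vision.snapshot("top"); cv2.imwrite("pics/t2.png",im)
```

```text
{'t': 7.85, 'ee_pos': [0.4827, 0.314, 0.0405], 'tcp_rot': [-3.1195, 0.0113, 1.5098], 'ft_force': [-32.697, 2.9506, 1.6126], 'torque': [0.5871, 4.9249, 0.1457], 'width': 0.0176, 'joint_positions': [0.5544, 0.6589, 1.8182, 0.0056, 0.689, -0.9597]}
delta [0.0029, 0.0095, 0.0003] turn 0.0 rows 1
```

Run:
```python
from h import *
overlay(.637,.3075,-3.5,"pics/w4.png")
a=cv2.imread("pics/w4.png"); b=vision.snapshot("side")
b=cv2.resize(b[240:330,140:260],(560,420),interpolation=cv2.INTER_CUBIC)
cv2.imwrite("pics/w4b.png",cv2.resize(np.hstack([a,b]),(800,300)))
```

```text
(no output)
```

View pics/w4b.png

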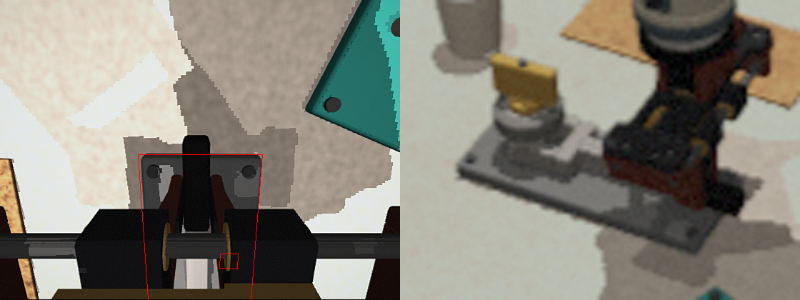

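Run:
```python
from h import *
st(); KT=cam("wrist")
for im,z in(("pics/w4.png",.036),):
    i=cv2.imread(im); g=i.max(2)
    for c in(265,275,285): print(c,[(r,int(g[r,c])) for r in range(178,206,3)])
s=ctrl.read_state()
M=R.from_euler('xyz',s["tcp_rot"]).as_matrix()
for r in(186,189,192): print(r,np.round(M.T@(ray("wrist",[275,r],.035,KT)[0]-s["ee_pos"]),4))
# undisturbed: w3 grip end row 210 in tool coords at z offset
print(np.round(proj("wrist",s["ee_pos"]+M@np.array([0,-.033,.005]),KT)))
print(np.round(proj("wrist",s["ee_pos"]+M@np.array([0,-.043,.005]),KT)))
```

```text
{'t': 8.05, 'ee_pos': [0.4826, 0.3142, 0.0407], 'tcp_rot': [-3.1203, 0.011, 1.5102], 'ft_force': [-30.6585, 1.3583, 0.9486], 'torque': [0.4765, 4.8797, 0.0563], 'width': 0.0181, 'joint_positions': [0.5548, 0.6585, 1.8186, 0.0052, 0.6882, -0.9593]}
265 [(178, 132), (181, 132), (184, 127), (187, 132), (190, 0), (193, 6), (196, 8), (199, 8), (202, 14), (205, 11)]
275 [(178, 132), (181, 133), (184, 126), (187, 128), (190, 0), (193, 8), (196, 11), (199, 12), (202, 12), (205, 15)]
285 [(178, 133), (181, 130), (184, 126), (187, 128), (190, 2), (193, 11), (196, 10), (199, 11), (202, 10), (205, 16)]
186 [ 0.0008 -0.0451  0.0066]
189 [ 0.0008 -0.0437  0.0066]
192 [ 0.0008 -0.0424  0.0066]
[[273. 213.]]
[[273. 191.]]
```

>>> carry_out(
  deltas=[
    [[0,-0.025,0,0,1],[0,-0.025,0,0.4,1],[0,-0.012,0,-0.4,1],[0,-0.008,0,0.4,1],[0,-0.004,0,-0.4,1],[0,0,0,0.4,1],[0,0.002,0,-0.3,1],[0,0.004,0,0,1]],
  ],
)

```text
t: 8.85
ee_pos: [0.4861, 0.3141, 0.0406]
tcp_rot: [-3.119, 0.011, 1.512]
ft_force: [-38.8, 7.0, 0.4]
width: 0.0177
```

Run:
```python
from h import *
st();go(*pose(.637,.3075,-3.5,0,0,.040))
overlay(.637,.3075,-3.5,"pics/w5.png"); KT=cam("wrist")
g=cv2.imread("pics/w5.png").max(2)
s=ctrl.read_state(); M=R.from_euler('xyz',s["tcp_rot"]).as_matrix()
r=next(r for r in range(150,230) if g[r,270:282].max()<40); print(r,np.round(M.T@(ray("wrist",[275,r],.035,KT)[0]-s["ee_pos"]),4))
a=nets.regions_of("side","spanner") if vision.snapshot("side") is not None else 0
for d in a[:1]:
    p=np.argwhere(d["mask"])[:,::-1].astype(float); w=ray("side",p,.035)[:,:2]; print(d["score"],d["rect"],w.min(0),w.max(0))
```

```text
{'t': 8.85, 'ee_pos': [0.4861, 0.3141, 0.0406], 'tcp_rot': [-3.1192, 0.0111, 1.5117], 'ft_force': [-38.7595, 6.9661, 0.3891], 'torque': [1.4499, 6.0724, 0.6961], 'width': 0.0177, 'joint_positions': [0.5513, 0.6616, 1.8113, 0.0058, 0.6934, -0.9649]}
delta [0.0026, 0.006, 0.0004] turn 0.02 rows 1
182 [ 0.0008 -0.0469  0.0066]
0.7 [177.7, 273.9, 64.4, 30.8] [0.43624902 0.28178885] [0.64516861 0.34778782]
```

>>> carry_out(
  deltas=[
    [[0.003,-0.018,0,0,1],[0.003,-0.016,0,-0.6,1],[0.003,-0.014,0,0.6,1],[0.003,-0.012,0,-0.6,1],[0.003,-0.01,0,0.6,1],[0.003,-0.008,0,-0.6,1],[0.003,-0.006,0,0.6,1],[0.003,-0.004,0,0,1]],
  ],
)

```text
t: 9.8
ee_pos: [0.4931, 0.3206, 0.0437]
tcp_rot: [-3.14, 0.001, 1.508]
ft_force: [-2.0, -6.1, -4.3]
width: 0.0174
```

```bash
cat >> h.py <<'E'
def slip():
    KT=cam("wrist"); g=vision.snapshot("wrist").max(2); s=ctrl.read_state(); M=R.from_euler('xyz',s["tcp_rot"]).as_matrix()
    r=next(r for r in range(140,230) if g[r,270:282].max()<40); print("grip end at tool y (−33 nominal)",r,np.round(M.T@(ray("wrist",[275,r],s["ee_pos"][2]-.005,KT)[0]-s["ee_pos"]),4))
E
python3 - <<'E'
from h import *
st();go(*pose(.637,.3075,-3.5,0,0,.040)); slip()
E
```

```text
{'t': 9.8, 'ee_pos': [0.4931, 0.3206, 0.0437], 'tcp_rot': [-3.1398, 0.0007, 1.508], 'ft_force': [-2.0382, -6.1076, -4.2929], 'torque': [-1.0536, 0.4703, -1.0056], 'width': 0.0174, 'joint_positions': [0.556, 0.659, 1.8046, 0.0007, 0.68, -0.9526]}
delta [-0.0043, -0.0006, 0.0037] turn -0.02 rows 1
grip end at tool y (−33 nominal) 183 [ 0.0016 -0.0471  0.0051]
```

>>> carry_out(
  deltas=[
    [[-0.003,0.002,0.002,0.2,1],[-0.003,0.004,0.002,-0.2,1],[-0.003,0.006,0.002,0.2,1],[-0.003,0.008,0.002,-0.2,1],[-0.003,0.01,0.002,0.2,1],[-0.003,0.012,0.002,-0.2,1],[-0.003,0.013,0.002,0,1]],
  ],
)

```text
t: 10.55
ee_pos: [0.507, 0.3167, 0.042]
tcp_rot: [3.141, -0.0, 1.509]
ft_force: [-0.1, -0.2, -2.8]
width: 0.0175
```

Run:
```python
from h import *
st();go(*pose(.637,.3075,-3.5,-13,0,.040)); slip()
vision.snapshot("side")
for d in nets.regions_of("side","spanner")[:1]:
    p=np.argwhere(d["mask"])[:,::-1].astype(float); w=ray("side",p,.035)[:,:2]; print(d["score"],d["rect"],w.min(0),w.max(0))
```

```text
{'t': 10.55, 'ee_pos': [0.507, 0.3167, 0.042], 'tcp_rot': [3.1412, -0.0, 1.5089], 'ft_force': [-0.0549, -0.1696, -2.7739], 'torque': [0.1137, -0.0624, -0.0082], 'width': 0.0175, 'joint_positions': [0.5385, 0.6704, 1.7839, -0.0003, 0.6869, -0.9701]}
delta [-0.0012, -0.0017, 0.002] turn -0.01 rows 1
grip end at tool y (−33 nominal) 171 [ 0.0003 -0.0526  0.0049]
0.84 [167.2, 273.3, 69.0, 28.3] [0.4604213  0.28560656] [0.67404222 0.34717734]
```

>>> carry_out(
  deltas=[
    [[0,0,0.002,0,1],[0,0,0.002,0,1],[0,0,0.002,0,0.65],[0,0,0.002,0,0.65],[0,0,0.002,0,0.65],[0,-0.02,0.001,0,0.65],[0,-0.02,-0.03,0,0.65],[0,-0.02,-0.08,0,0.65]],
  ],
)

```text
t: 11.5
ee_pos: [0.484, 0.3172, 0.1198]
tcp_rot: [-3.136, 0.004, 1.511]
ft_force: [1.7, 1.0, -0.3]
width: 0.0308
```

>>> carry_out(
  deltas=[
    [[0,-0.03,-0.05,0,0],[0,-0.08,-0.1,0,0],[0,-0.12,-0.1,0,0],[0,-0.12,-0.1,0,0],[0,-0.12,-0.1,0,0]],
  ],
)

```text
t: 12.0
ee_pos: [0.3656, 0.3259, 0.2227]
tcp_rot: [3.14, -0.001, 1.513]
ft_force: [-0.0, -0.3, 0.1]
width: 0.0672
```

Run:
```python
from h import *
st(); overlay(.637,.3075,-3.5,"pics/w6.png"); vision.snapshot("side")
for n in("wrist","side"):
  for q in ("spanner","nutA_wing"):
   for d in nets.regions_of(n,q)[:2]: 
    p=np.argwhere(d["mask"])[:,::-1].astype(float); w=ray(n,p,.035 if q=="spanner" else .109)[:,:2].astype(np.float32); r=cv2.minAreaRect(w*1000); print(n,q,d["score"],np.round(d["rect"]),np.round(r[0],1),np.round(r[1],1),round(r[2],1))
```

```text
{'t': 12.0, 'ee_pos': [0.3656, 0.3259, 0.2227], 'tcp_rot': [3.1404, -0.0011, 1.5126], 'ft_force': [-0.0079, -0.3007, 0.0693], 'torque': [0.0719, -0.0965, 0.0675], 'width': 0.0672, 'joint_positions': [0.7037, 0.2545, 1.9426, 0.0, 0.9429, -0.8089]}
wrist spanner 0.96 [255. 273.  41. 129.] [544.8 315.3] [ 49.9 174.8] 85.4
wrist nutA_wing 0.91 [474.  55.  86.  80.] [287.9 497.8] [41.9 61.7] 63.2
side spanner 0.58 [169. 277.  67.  27.] [566.  321.4] [211.1  62.5] 3.9
side spanner 0.26 [228. 183.  15.  27.] [ 656.4 -147. ] [ 59.2 157.7] 22.0
side nutA_wing 0.79 [166. 258.  21.  17.] [628.3 333.6] [48.6 69.8] 27.0
side nutA_wing 0.53 [263. 341.  15.  24.] [283.8 530.5] [40.6 63. ] 20.7
```

View pics/w6.png

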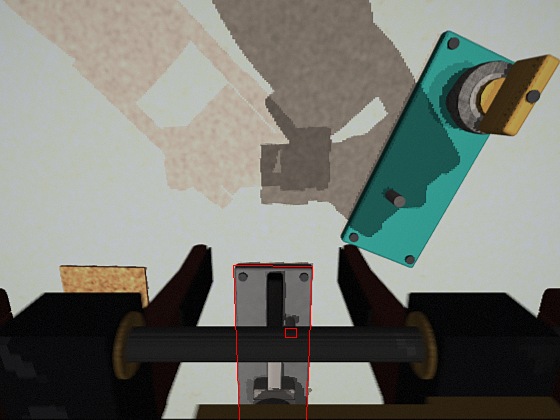

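Run:
```python
from h import *
go(.48,.3165,.29,86.5)
```

```text
delta [-0.002, 0.1127, -0.0691] turn -0.0 rows 3
```

>>> carry_out(
  deltas=[
    [[0,0.045,-0.02,0,0],[0,0.085,-0.045,0,0],[0,0.113,-0.069,0,0],[0,0.113,-0.069,0,0],[0,0.113,-0.069,0,0]],
  ],
)

```text
t: 12.8
ee_pos: [0.4801, 0.3181, 0.29]
tcp_rot: [-3.141, 0.001, 1.509]
ft_force: [-0.2, -0.1, -0.6]
width: 0.0879
```

```bash
cat >> h.py <<'E'
def wing(ox,oy,near=.06,save=None,up=False):
    """wing angle (deg, world) & centre by fitting projected wing box to yellow mask"""
    from scipy.optimize import minimize
    KT=cam("wrist"); im=vision.snapshot("wrist"); hsv=cv2.cvtColor(im,cv2.COLOR_BGR2HSV)
    m=((hsv[:,:,1]>110)&(hsv[:,:,0]>14)&(hsv[:,:,0]<35)&(hsv[:,:,2]>40)).astype(np.uint8)
    c=proj("wrist",[ox,oy,.095],KT)[0]; yy,xx=np.mgrid[:420,:560]; m[np.hypot(xx-c[0],yy-c[1])>55]=0
    m=cv2.morphologyEx(m,cv2.MORPH_OPEN,np.ones((3,3),np.uint8))
    def sil(p):
        a=p[0]; u=np.array([np.cos(a),np.sin(a)]); v=np.array([-u[1],u[0]])
        P=[np.r_[p[1:3]+i*.029*u+j*.006*v,z] for i in(-1,1) for j in(-1,1) for z in(.073,.109)]
        q=cv2.convexHull(np.float32(proj("wrist",P,KT))); s=np.zeros((420*4,560*4),np.uint8); cv2.fillConvexPoly(s,np.int32(q*4),1); return cv2.resize(s*255,(560,420),interpolation=cv2.INTER_AREA)/255.
    cost=lambda p:np.abs(sil(p)-m)[int(max(c[1]-70,0)):int(c[1]+70),int(max(c[0]-70,0)):int(c[0]+70)].sum()
    b=min((cost([a,ox,oy]),a) for a in np.radians(np.arange(0,180,6)))
    r=minimize(cost,[b[1],ox,oy],method="Nelder-Mead",options=dict(initial_simplex=[[b[1],ox,oy],[b[1]+.1,ox,oy],[b[1],ox+.005,oy],[b[1],ox,oy+.005]]))
    print("wing deg",round(np.degrees(r.x[0]),1),"centre",np.round(r.x[1:],4),"cost",round(r.fun),"mask",m.sum(),"c",np.round(c))
    if save:
        im[:,:,2]=np.maximum(im[:,:,2],(sil(r.x)*120).astype(np.uint8)); cv2.imwrite(save,im)
E
python3 - <<'E'
from h import *
st(); wing(.637,.3075,save="pics/n1.png")
E
```

```text
{'t': 12.8, 'ee_pos': [0.4801, 0.3181, 0.29], 'tcp_rot': [-3.1406, 0.0005, 1.5086], 'ft_force': [-0.241, -0.0857, -0.6359], 'torque': [0.0433, -0.1228, -0.0225], 'width': 0.0879, 'joint_positions': [0.5644, 0.3021, 1.6983, 0.0002, 1.1423, -0.9443]}
wing deg 80.6 centre [0.6288 0.303 ] cost 562 mask 842 c [274. 323.]
```

View pics/n1.png

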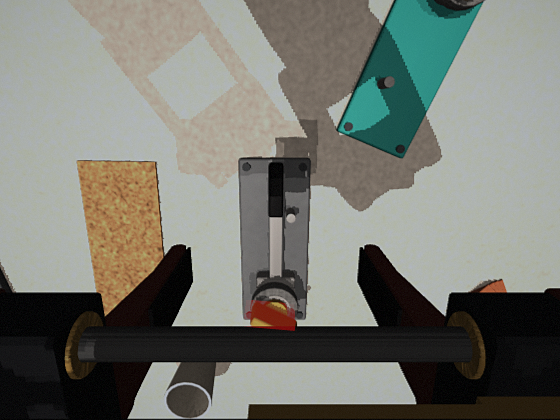

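>>> carry_out(
  deltas=[
    [[0,-0.03,0,0,0],[0,-0.06,0,0,0],[0,-0.06,0,0,0],[0,-0.06,0,0,0]],
  ],
)

```text
t: 13.25
ee_pos: [0.4184, 0.3222, 0.2901]
tcp_rot: [-3.14, 0.001, 1.512]
ft_force: [-0.1, -0.3, -0.7]
width: 0.088
```

Run:
```python
from h import *
st(); wing(.637,.3075,save="pics/n2.png")
KT=cam("wrist");print(np.round(proj("wrist",[.637,.3075,.1],KT)))
i=cv2.imread("pics/n2.png"); c=np.int32(proj("wrist",[.637,.3075,.1],KT)[0]); cv2.imwrite("pics/n2c.png",cv2.resize(i[c[1]-60:c[1]+60,c[0]-60:c[0]+60],None,fx=4,fy=4))
```

```text
{'t': 13.25, 'ee_pos': [0.4184, 0.3222, 0.2901], 'tcp_rot': [-3.1405, 0.0011, 1.5121], 'ft_force': [-0.0767, -0.3433, -0.6569], 'torque': [0.0488, -0.1131, -0.0119], 'width': 0.088, 'joint_positions': [0.6338, 0.2279, 1.7992, -0.0001, 1.116, -0.8782]}
wing deg 48.5 centre [0.6439 0.3084] cost 697 mask 655 c [273. 367.]
[[273. 369.]]
```

View pics/n2c.png

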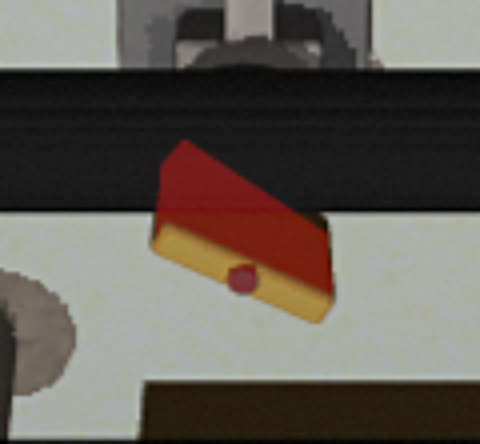

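```bash
sed -i 's/^    cost=lambda p:np.abs(sil(p)-m)\[/    vis=hsv[:,:,2]>35; bar=(xx>100)\&(xx<450)\&(yy>322)\&(yy<366); vis=~bar\n    cost=lambda p:(np.abs(sil(p)-m)*vis)[/' h.py
python3 - <<'E'
from h import *
w=ray("wrist",[[251,369.75],[292.5,389.5],[257.5,364.5],[296.8,383.5],[213+243/4,309+278/4]],.109); print(np.round(w,4)); d=w[1]-w[0]; print(np.degrees(np.arctan2(d[1],d[0])),np.linalg.norm(d)); d=w[3]-w[2]; print(np.degrees(np.arctan2(d[1],d[0])),np.linalg.norm(d))
wing(.637,.3075)
E
```

```text
[[0.6284 0.2825 0.109 ]
 [0.6596 0.3292 0.109 ]
 [0.6215 0.2906 0.109 ]
 [0.6512 0.3347 0.109 ]
 [0.6424 0.3081 0.109 ]]
56.25851942535463 0.05617441967545171
56.0745952640104 0.05312665802848914
wing deg 55.9 centre [0.6366 0.305 ] cost 138 mask 630 c [273. 366.]
```

Run:
```python
from h import *
go(.638,.307,.16,146)
```

```text
delta [-0.0022, 0.2189, 0.1304] turn -11.89 rows 7
```

>>> carry_out(
  deltas=[
    [[-0.002,0.219,0.05,-11.9,0],[-0.002,0.219,0.05,-11.9,0],[-0.002,0.219,0.05,-11.9,0],[-0.002,0.219,0.05,-11.9,0],[-0.002,0.219,0.08,-11.9,0],[-0.002,0.219,0.1,-11.9,0],[-0.002,0.219,0.13,-11.9,0],[-0.002,0.219,0.13,-11.9,0]],
  ],
)

```text
t: 14.15
ee_pos: [0.6363, 0.3053, 0.1555]
tcp_rot: [-3.134, -0.004, 2.549]
ft_force: [0.6, -0.3, -0.4]
width: 0.0879
```

Run:
```python
from h import *
st();go(.638,.307,.096,146)
```

```text
{'t': 14.15, 'ee_pos': [0.6363, 0.3053, 0.1555], 'tcp_rot': [-3.1343, -0.0044, 2.549], 'ft_force': [0.55, -0.3415, -0.4465], 'torque': [0.1632, -0.0885, 0.0273], 'width': 0.0879, 'joint_positions': [0.4305, 0.6402, 1.4844, -0.0001, 1.0256, -2.1185]}
delta [-0.0007, 0.0028, 0.0594] turn 0.01 rows 2
```

>>> carry_out(
  deltas=[
    [[0,0,0.03,0,0.5],[0,0,0.062,0,0.7],[0,0,0.062,0,1],[0,0,0.062,0,1],[0,0,0.062,0,1],[0,0,0.062,0,1],[0,0,0.062,0,1],[0,0,0.062,0,1]],
  ],
  squeeze=60,
)

```text
t: 14.95
ee_pos: [0.6385, 0.3073, 0.0999]
tcp_rot: [3.14, 0.001, 2.549]
ft_force: [0.3, 0.2, 0.9]
width: 0.0277
```

>>> carry_out(
  deltas=[
    [[0,0,0,0,1],[0,0,0,0,1],[0,0,0,0,1],[0,0,0,0,1]],
  ],
)

```text
t: 15.35
ee_pos: [0.6387, 0.3066, 0.0991]
tcp_rot: [3.141, 0.001, 2.549]
ft_force: [2.0, -4.5, 2.3]
width: 0.0119
```

Run:
```python
from h import *
st()
```

```text
{'t': 15.35, 'ee_pos': [0.6387, 0.3066, 0.0991], 'tcp_rot': [3.1415, 0.0009, 2.5487], 'ft_force': [1.9631, -4.4935, 2.2897], 'torque': [-0.5332, -0.5469, 0.047], 'width': 0.0119, 'joint_positions': [0.4311, 0.7093, 1.5049, -0.0009, 0.9268, -2.1171]}
```

>>> carry_out(
  deltas=[
    [[0,0,0,1.5,1],[0,0,0,3,1],[0,0,0,4.5,1],[0,0,0,6,1],[0,0,0,7.5,1],[0,0,0,9,1],[0,0,0,10.5,1],[0,0,0,12,1]],
  ],
)

```text
t: 16.15
ee_pos: [0.6383, 0.3075, 0.0991]
tcp_rot: [3.141, -0.001, 1.496]
ft_force: [0.7, 0.1, 1.3]
width: 0.0116
```

Run:
```python
from h import *
st()
```

```text
{'t': 16.15, 'ee_pos': [0.6383, 0.3075, 0.0991], 'tcp_rot': [3.1412, -0.0007, 1.4964], 'ft_force': [0.7163, 0.0515, 1.2566], 'torque': [0.0528, -0.3124, 0.134], 'width': 0.0116, 'joint_positions': [0.432, 0.7093, 1.505, 0.0005, 0.9267, -1.0647]}
```

>>> carry_out(
  deltas=[
    [[0,0,0,0.6,1],[0,0,0,1.2,1],[0,0,0,1.8,1],[0,0,0,2.4,1],[0,0,0,3,1],[0,0,0,3.6,1],[0,0,0,4.2,1],[0,0,0,4.2,1]],
  ],
)

```text
t: 16.95
ee_pos: [0.6384, 0.3078, 0.0991]
tcp_rot: [3.141, -0.001, 1.135]
ft_force: [1.1, 1.8, 0.0]
width: 0.0116
```

Run:
```python
from h import *
st()
```

```text
{'t': 16.95, 'ee_pos': [0.6384, 0.3078, 0.0991], 'tcp_rot': [3.1414, -0.0013, 1.1347], 'ft_force': [1.0989, 1.8176, 0.0367], 'torque': [0.2669, -0.3705, 0.0045], 'width': 0.0116, 'joint_positions': [0.4322, 0.7094, 1.5047, 0.0008, 0.9263, -0.703]}
```

>>> carry_out(
  deltas=[
    [[0,0,0,0.6,1],[0,0,0,1.2,1],[0,0,0,1.8,1],[0,0,0,2.4,1],[0,0,0,2.4,1]],
  ],
)

```text
t: 17.45
ee_pos: [0.6385, 0.3079, 0.0991]
tcp_rot: [3.141, -0.001, 0.928]
ft_force: [2.9, 2.6, 0.2]
width: 0.0117
```

Run:
```python
from h import *
st()
```

```text
{'t': 17.45, 'ee_pos': [0.6385, 0.3079, 0.0991], 'tcp_rot': [3.1412, -0.0015, 0.9279], 'ft_force': [2.8858, 2.6028, 0.1525], 'torque': [0.5312, -0.4639, 0.7167], 'width': 0.0117, 'joint_positions': [0.4325, 0.7095, 1.5046, 0.0004, 0.926, -0.4957]}
```

>>> carry_out(
  deltas=[
    [[0,0,0,0.6,1],[0,0,0,1.2,1],[0,0,0,1.8,1],[0,0,0,2.4,1],[0,0,0,2.4,1]],
  ],
)

```text
t: 17.95
ee_pos: [0.6382, 0.3081, 0.0992]
tcp_rot: [3.141, -0.001, 0.721]
ft_force: [0.1, 5.7, 1.9]
width: 0.0137
```

Run:
```python
from h import *
st()
```

```text
{'t': 17.95, 'ee_pos': [0.6382, 0.3081, 0.0992], 'tcp_rot': [3.1414, -0.0012, 0.721], 'ft_force': [0.117, 5.7199, 1.9428], 'torque': [0.9273, -0.1423, 1.8115], 'width': 0.0137, 'joint_positions': [0.4329, 0.7093, 1.5047, 0.0002, 0.9264, -0.2882]}
```

>>> carry_out(
  deltas=[
    [[0,0,0,-2,1],[0,0,0,-2,0.4],[0,0,0,-2,0.4],[0,0,0,-2,0.4],[0,0,0,-2,0.4],[0,0,-0.05,-2,0],[0,0,-0.1,-2,0],[0,0,-0.1,-2,0]],
  ],
)

```text
t: 18.75
ee_pos: [0.642, 0.3086, 0.2068]
tcp_rot: [3.136, -0.011, 0.889]
ft_force: [0.9, 0.7, 1.6]
width: 0.0645
```

Run:
```python
from h import *
st(); go(.43,.32,.26,86.5)
```

```text
{'t': 18.75, 'ee_pos': [0.642, 0.3086, 0.2068], 'tcp_rot': [3.1362, -0.0109, 0.8895], 'ft_force': [0.8567, 0.6731, 1.5863], 'torque': [0.0196, -0.1411, 0.0455], 'width': 0.0645, 'joint_positions': [0.4314, 0.5845, 1.4536, 0.0, 1.0914, -0.4581]}
delta [-0.1241, -0.1715, -0.0555] turn -7.11 rows 5
```

>>> carry_out(
  deltas=[
    [[-0.124,-0.171,-0.055,-7.1,0],[-0.124,-0.171,-0.055,-7.1,0],[-0.124,-0.171,-0.055,-7.1,0],[-0.124,-0.171,-0.055,-7.1,0],[-0.124,-0.171,-0.055,-7.1,0],[-0.124,-0.171,-0.055,-7.1,0],[-0.124,-0.171,-0.055,-7.1,0]],
  ],
)

```text
t: 19.45
ee_pos: [0.4282, 0.3185, 0.2541]
tcp_rot: [3.14, -0.001, 1.509]
ft_force: [0.2, -0.1, -0.4]
width: 0.0879
```

```bash
cat >> h.py <<'E'
def spanner(z,save=None):
    KT=cam("wrist"); im=vision.snapshot("wrist")
    if save: cv2.imwrite(save,im)
    for d in nets.regions_of("wrist","spanner")[:2]:
        m=d["mask"].astype(np.uint8); p=np.argwhere(m)[:,::-1].astype(float)
        w=ray("wrist",p,z,KT)[:,:2].astype(np.float32); r=cv2.minAreaRect(w*1000); print("spanner",round(d["score"],2),np.round(d["rect"]),"c",np.round(r[0],1),np.round(r[1],1),round(r[2],1))
    # black grip: rear part
    g=(im.max(2)<45)&(d["mask"] if 0 else nets.regions_of("wrist","spanner")[0]["mask"])
    p=np.argwhere(g)[:,::-1].astype(float); w=ray("wrist",p,z,KT)[:,:2].astype(np.float32); r=cv2.minAreaRect(w*1000); print("grip",len(p),"c",np.round(r[0],1),np.round(r[1],1),round(r[2],1),"mean",np.round(w.mean(0),4))
E
python3 - <<'E'
from h import *
st(); spanner(.035,"pics/s1.png"); wing(.637,.3075)
E
```

```text
{'t': 19.45, 'ee_pos': [0.4282, 0.3185, 0.2541], 'tcp_rot': [3.1403, -0.0007, 1.5087], 'ft_force': [0.1635, -0.0673, -0.3527], 'torque': [0.0451, -0.1331, -0.0182], 'width': 0.0879, 'joint_positions': [0.6174, 0.2773, 1.8242, -0.0004, 1.0386, -0.8911]}
spanner 0.93 [256. 211.  41. 114.] c [532.3 314.7] [ 48.3 148.8] 86.4
grip 1069 c [532.3 315.4] [ 47.  148.8] 86.4 mean [0.5092 0.3212]
wing deg 148.8 centre [0.6263 0.312 ] cost 269 mask 1032 c [277. 383.]
```

View pics/s1.png

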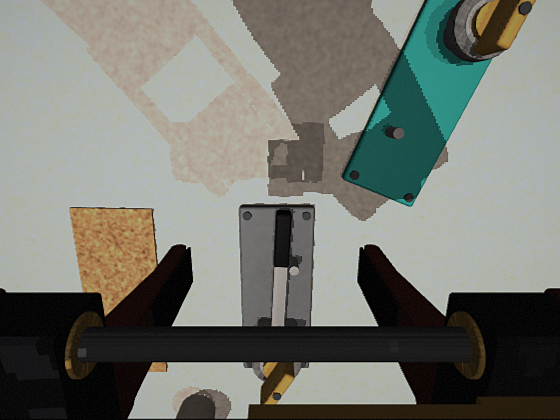

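```bash
cat >> h.py <<'E'
def handle(z,c0,r0,r1):
    """dark grip centre-line between rows r0..r1 near column c0 -> rear end, front end, yaw"""
    KT=cam("wrist"); g=vision.snapshot("wrist").max(2); pts=[]
    for r in range(r0,r1):
        k=np.flatnonzero(g[r,c0-25:c0+25]<40)
        if 7<len(k)<32: pts.append((c0-25+k.mean(),r))
    w=ray("wrist",pts,z,KT); f=np.polyfit(w[:,0],w[:,1],1); print("x range",w[0,0].round(4),w[-1,0].round(4),"y",np.polyval(f,w[[0,-1],0]).round(4),"yaw",np.degrees(np.arctan(f[0])).round(2),len(pts))
E
python3 - <<'E'
from h import *
handle(.035,283,195,275)
E
```

```text
x range 0.4548 0.5278 y [0.3265 0.3228] yaw -2.89 59
```

Run:
```python
from h import *
go(.490,.324,.040,84)
```

```text
delta [0.0099, 0.0614, 0.2132] turn 0.49 rows 5
```

>>> carry_out(
  deltas=[
    [[0.01,0.03,0.03,0.5,0],[0.01,0.061,0.08,0.5,0],[0.01,0.061,0.13,0.5,0],[0.01,0.061,0.17,0.5,0],[0.01,0.061,0.2,0.5,0],[0.01,0.061,0.213,0.5,0.6],[0.01,0.061,0.213,0.5,1],[0.01,0.061,0.213,0.5,1]],
  ],
  squeeze=60,
)

```text
t: 20.5
ee_pos: [0.4895, 0.3247, 0.0412]
tcp_rot: [3.141, -0.001, 1.466]
ft_force: [-0.3, -0.2, 0.2]
width: 0.0669
```

>>> carry_out(
  deltas=[
    [[0,0,0,0,1],[0,0,0,0,1],[0,0,0,0,1],[0,0,0,0,1],[0,0,0,0,1],[0,0,0,0,1],[0,0,0,0,1],[0,0,0,0,1]],
  ],
)

```text
t: 21.3
ee_pos: [0.4885, 0.324, 0.041]
tcp_rot: [-3.141, 0.001, 1.467]
ft_force: [-0.3, -4.9, 3.6]
width: 0.0176
```

Run:
```python
from h import *
st(); slip()
```

```text
{'t': 21.3, 'ee_pos': [0.4885, 0.324, 0.041], 'tcp_rot': [-3.1411, 0.0008, 1.4667], 'ft_force': [-0.2724, -4.924, 3.596], 'torque': [-0.859, -0.1263, -0.0329], 'width': 0.0176, 'joint_positions': [0.5654, 0.6614, 1.81, -0.0006, 0.6711, -0.9008]}
grip end at tool y (−33 nominal) 206 [ 0.0008 -0.0364  0.005 ]
```

>>> carry_out(
  deltas=[
    [[0,0,-0.002,0,1],[0,-0.015,-0.002,0,1],[0,-0.03,-0.002,0,1],[0,-0.05,-0.002,0,1],[0,-0.072,-0.002,0,1],[0,-0.075,-0.03,0,1],[0,-0.075,-0.07,0,1],[0,-0.075,-0.11,0,1]],
  ],
)

```text
t: 22.15
ee_pos: [0.4123, 0.3324, 0.1514]
tcp_rot: [-3.14, 0.001, 1.468]
ft_force: [0.7, 0.4, -2.4]
width: 0.0175
```

Run:
```python
from h import *
st(); slip(); p=pose(.636,-.1085,9.2,80,0,.150); print(np.round(p,3)); go(*p)
```

```text
{'t': 22.15, 'ee_pos': [0.4123, 0.3324, 0.1514], 'tcp_rot': [-3.1399, 0.0009, 1.4677], 'ft_force': [0.6782, 0.4206, -2.4026], 'torque': [0.1147, 0.0373, 0.0182], 'width': 0.0175, 'joint_positions': [0.6557, 0.4185, 1.9043, 0.0007, 0.8206, -0.8124]}
grip end at tool y (−33 nominal) 228 [-0.0017 -0.0307  0.0048]
[ 0.414 -0.144  0.15  99.2  ]
delta [-0.4767, 0.048, 0.0052] turn -3.02 rows 10
```

>>> carry_out(
  deltas=[
    [[-0.477,0.048,-0.01,-3,1],[-0.477,0.048,-0.01,-3,1],[-0.477,0.048,-0.01,-3,1],[-0.477,0.048,-0.01,-3,1],[-0.477,0.048,-0.01,-3,1],[-0.477,0.048,-0.01,-3,1],[-0.477,0.048,-0.01,-3,1],[-0.477,0.048,-0.01,-3,1]],
  ],
)

```text
t: 23.0
ee_pos: [0.4115, -0.0667, 0.1591]
tcp_rot: [3.141, -0.0, 1.73]
ft_force: [1.3, -0.2, -2.8]
width: 0.0175
```

Run:
```python
from h import *
st(); go(*pose(.636,-.1085,9.2,80,0,.150))
```

```text
{'t': 23.0, 'ee_pos': [0.4115, -0.0667, 0.1591], 'tcp_rot': [3.1414, -0.0003, 1.7296], 'ft_force': [1.2651, -0.2061, -2.8184], 'torque': [0.05, -0.0109, 0.0018], 'width': 0.0175, 'joint_positions': [-0.1894, 0.2619, 2.1369, 0.0005, 0.7427, -1.9194]}
delta [-0.0772, -0.01, 0.009] turn -0.02 rows 2
```

>>> carry_out(
  deltas=[
    [[-0.04,-0.01,0,0,1],[-0.077,-0.01,0.009,0,1],[-0.077,-0.01,0.009,0,1],[-0.077,-0.01,0.009,0,1]],
  ],
)

```text
t: 23.4
ee_pos: [0.414, -0.143, 0.1497]
tcp_rot: [-3.141, -0.001, 1.727]
ft_force: [-0.5, -0.4, -3.0]
width: 0.0175
```

Run:
```python
from h import *
st(); overlay(.636,-.1085,9.2,"pics/w7.png"); go(*pose(.636,-.1085,9.2,80,0,.042))
```

```text
{'t': 23.4, 'ee_pos': [0.414, -0.143, 0.1497], 'tcp_rot': [-3.1406, -0.0009, 1.7269], 'ft_force': [-0.5021, -0.3795, -2.9885], 'torque': [0.0465, 0.0672, 0.0321], 'width': 0.0175, 'joint_positions': [-0.36, 0.3078, 2.0989, 0.0005, 0.7362, -2.0873]}
delta [-0.0022, -0.0003, 0.1078] turn -0.03 rows 3
```

View pics/w7.png

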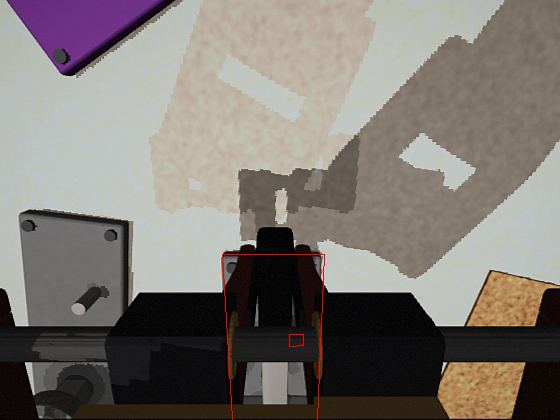

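>>> carry_out(
  deltas=[
    [[-0.002,0,0.04,0,1],[-0.002,0,0.08,0,1],[-0.002,0,0.1,0,1],[-0.002,0,0.107,0,1],[-0.002,0.01,0.107,0,1],[-0.002,0.02,0.107,0,1],[-0.002,0.03,0.107,0,1],[-0.002,0.038,0.107,0,1]],
  ],
)

```text
t: 24.25
ee_pos: [0.4548, -0.1392, 0.0441]
tcp_rot: [3.139, 0.001, 1.729]
ft_force: [-1.1, 0.2, -2.4]
width: 0.0175
```

Run:
```python
from h import *
st()
```

```text
{'t': 24.25, 'ee_pos': [0.4548, -0.1392, 0.0441], 'tcp_rot': [3.1394, 0.0011, 1.7293], 'ft_force': [-1.1443, 0.1508, -2.383], 'torque': [0.0447, 0.0501, 0.0148], 'width': 0.0175, 'joint_positions': [-0.322, 0.5582, 2.0573, 0.0, 0.5236, -2.0513]}
```

>>> carry_out(
  deltas=[
    [[0,0.004,0,0.6,1],[0,0.007,0,-0.6,1],[0,0.01,0,0.6,1],[0,0.012,0,-0.6,1],[0,0.014,0,0.6,1],[0,0.016,0,-0.6,1],[0,0.018,0,0.6,1],[0,0.02,0,-0.6,1]],
  ],
)

```text
t: 25.05
ee_pos: [0.4725, -0.136, 0.0435]
tcp_rot: [-3.141, -0.0, 1.778]
ft_force: [-3.2, -9.3, -1.3]
width: 0.0178
```

Run:
```python
from h import *
st()
```

```text
{'t': 25.05, 'ee_pos': [0.4725, -0.136, 0.0435], 'tcp_rot': [-3.1411, -0.0002, 1.7776], 'ft_force': [-3.2378, -9.2731, -1.2621], 'torque': [-1.5719, 0.5298, -1.4878], 'width': 0.0178, 'joint_positions': [-0.3045, 0.5732, 2.0207, -0.0001, 0.5483, -2.082]}
```

>>> carry_out(
  deltas=[
    [[0,0.002,0,1.2,1],[0,0.004,0,0,1],[0,0.006,0,1,1],[0,0.008,0,0.2,1],[0,0.01,0,0.6,1],[0,0.01,0,0.6,1]],
  ],
)

```text
t: 25.65
ee_pos: [0.482, -0.134, 0.0434]
tcp_rot: [-3.141, -0.0, 1.728]
ft_force: [-3.4, -1.3, -1.6]
width: 0.0179
```

Run:
```python
from h import *
st(); slip()
```

```text
{'t': 25.65, 'ee_pos': [0.482, -0.134, 0.0434], 'tcp_rot': [-3.1405, -0.0004, 1.7279], 'ft_force': [-3.4238, -1.3379, -1.6045], 'torque': [-0.2343, 0.4072, -0.1473], 'width': 0.0179, 'joint_positions': [-0.2948, 0.5806, 2.0017, -0.0003, 0.5604, -2.0225]}
grip end at tool y (−33 nominal) 215 [ 0.0007 -0.032   0.005 ]
```

>>> carry_out(
  deltas=[
    [[0,0.002,0,0.25,1],[0,0.004,0,-0.25,1],[0,0.006,0,0.25,1],[0,0.008,0,-0.25,1],[0,0.01,0,0.2,1],[0,0.011,0,0,1],[0,0.011,0.003,0,1],[0,0.011,0.003,0,1]],
  ],
)

```text
t: 26.5
ee_pos: [0.485, -0.1307, 0.0404]
tcp_rot: [-3.126, -0.007, 1.728]
ft_force: [-27.8, -1.1, 30.9]
width: 0.0172
```

Run:
```python
from h import *
st(); slip()
```

```text
{'t': 26.5, 'ee_pos': [0.485, -0.1307, 0.0404], 'tcp_rot': [-3.1263, -0.0066, 1.7277], 'ft_force': [-27.7945, -1.0689, 30.919], 'torque': [-0.1468, 4.4362, -0.5987], 'width': 0.0172, 'joint_positions': [-0.2866, 0.592, 1.9878, -0.0011, 0.5785, -2.0134]}
grip end at tool y (−33 nominal) 211 [ 0.0007 -0.0336  0.0055]
```

>>> carry_out(
  deltas=[
    [[0,-0.008,-0.003,0,1],[0,-0.008,-0.003,0.5,1],[0,-0.006,-0.003,-0.5,1],[0,-0.004,-0.003,0.5,1],[0,-0.003,-0.003,-0.5,1],[0,-0.002,-0.003,0.5,1],[0,-0.001,-0.003,-0.3,1],[0,0,-0.003,0,1]],
  ],
)

```text
t: 27.35
ee_pos: [0.4851, -0.1313, 0.0414]
tcp_rot: [-3.126, -0.006, 1.729]
ft_force: [-22.5, -7.2, 0.9]
width: 0.0176
```

Run:
```python
from h import *
st(); slip(); vision.snapshot("side")
for d in nets.regions_of("side","spanner")[:1]:
    p=np.argwhere(d["mask"])[:,::-1].astype(float); w=ray("side",p,.035)[:,:2]; print(d["score"],d["rect"],w.min(0),w.max(0))
```

```text
{'t': 27.35, 'ee_pos': [0.4851, -0.1313, 0.0414], 'tcp_rot': [-3.1262, -0.0058, 1.729], 'ft_force': [-22.4952, -7.1848, 0.9043], 'torque': [-1.4021, 3.732, -0.7176], 'width': 0.0176, 'joint_positions': [-0.2873, 0.5903, 1.9874, -0.0025, 0.5804, -2.0143]}
grip end at tool y (−33 nominal) 211 [ 0.0005 -0.0337  0.0055]
0.87 [230.2, 201.5, 58.2, 13.7] [ 0.46293056 -0.12909409] [ 0.66282298 -0.05810429]
```

>>> carry_out(
  deltas=[
    [[0,-0.006,0,0,1],[0.003,-0.004,-0.001,0.2,1],[-0.003,-0.002,-0.001,-0.2,1],[0.003,0,-0.001,0.2,1],[-0.003,0.002,-0.001,-0.2,1],[0.003,0.004,-0.001,0.2,1],[0,0.004,0,0,1],[0,0.004,0,0,1]],
  ],
)

```text
t: 28.3
ee_pos: [0.4865, -0.1302, 0.0408]
tcp_rot: [-3.121, -0.008, 1.728]
ft_force: [-27.7, -7.4, 4.2]
width: 0.0173
```

Run:
```python
from h import *
st(); slip()
```

```text
{'t': 28.3, 'ee_pos': [0.4865, -0.1302, 0.0408], 'tcp_rot': [-3.1213, -0.0078, 1.7283], 'ft_force': [-27.6761, -7.3792, 4.1727], 'torque': [-1.2214, 4.3543, -0.5702], 'width': 0.0173, 'joint_positions': [-0.2843, 0.5936, 1.9818, -0.0029, 0.588, -2.0102]}
grip end at tool y (−33 nominal) 210 [ 0.0006 -0.0341  0.0057]
```

>>> carry_out(
  deltas=[
    [[0,-0.01,0.001,0,1],[0,-0.01,0.001,0,1],[0,-0.01,0.001,0,0.5],[0,-0.01,0.001,0,0.5],[0,-0.01,0.001,0,0.5],[0,-0.01,0.001,0,0.5],[0,-0.01,-0.05,0,0.5],[0,-0.01,-0.1,0,0]],
  ],
)

```text
t: 29.15
ee_pos: [0.4862, -0.1328, 0.1416]
tcp_rot: [-3.137, -0.002, 1.729]
ft_force: [1.7, -0.8, 0.5]
width: 0.0487
```

>>> carry_out(
  deltas=[
    [[0,-0.04,-0.05,0,0],[0,-0.06,-0.1,0,0],[0,-0.06,-0.11,0,0],[0,-0.06,-0.11,0,0],[0,-0.06,-0.11,0,0]],
  ],
)

```text
t: 29.65
ee_pos: [0.4283, -0.1428, 0.2525]
tcp_rot: [3.14, 0.001, 1.728]
ft_force: [0.1, 0.2, -0.6]
width: 0.0867
```

Run:
```python
from h import *
st(); spanner(.035); overlay(.636,-.1085,9.2,"pics/w8.png"); handle(.035,277,170,300); wing(.636,-.1085,save="pics/n3.png")
```

```text
{'t': 29.65, 'ee_pos': [0.4283, -0.1428, 0.2525], 'tcp_rot': [3.1397, 0.0009, 1.7283], 'ft_force': [0.081, 0.1875, -0.579], 'torque': [0.0559, -0.1333, -0.0332], 'width': 0.0867, 'joint_positions': [-0.3482, 0.1532, 1.9925, 0.0001, 0.9937, -2.0766]}
spanner 0.65 [259. 213.  37. 111.] c [ 532.4 -126.6] [144.7  45.6] 9.0
grip 950 c [ 532.4 -126.6] [144.7  45.6] 9.0 mean [ 0.5038 -0.1303]
x range 0.4597 0.5282 y [-0.1379 -0.1233] yaw 12.0 58
wing deg -1.0 centre [ 0.6086 -0.1125] cost 206 mask 701 c [275. 388.]
```

View pics/n3.png

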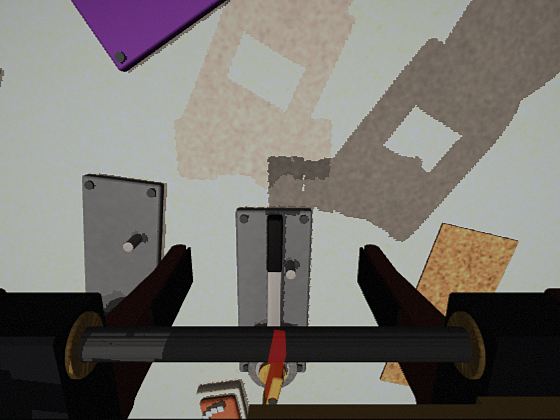

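```bash
sed -i 's/    cost=lambda p:(np.abs(sil(p)-m)\*vis)\(.*\)\.sum()$/    cost=lambda p:(np.abs(sil(p)-m)*vis)\1.sum()+(np.hypot(p[1]-ox,p[2]-oy)\/.004)**2*20/' h.py; grep -n "cost=lambda" h.py
```

```text
51:    cost=lambda p:(np.abs(sil(p)-m)*vis)[int(max(c[1]-70,0)):int(c[1]+70),int(max(c[0]-70,0)):int(c[0]+70)].sum()+(np.hypot(p[1]-ox,p[2]-oy)/.004)**2*20
```

>>> carry_out(
  deltas=[
    [[0,-0.01,-0.037,0,0],[0,-0.01,-0.037,0,0],[0,-0.01,-0.037,0,0]],
  ],
)

```text
t: 30.25
ee_pos: [0.4183, -0.1444, 0.2891]
tcp_rot: [3.141, 0.0, 1.728]
ft_force: [0.7, 0.7, -1.0]
width: 0.0879
```

Run:
```python
from h import *
st(); wing(.637,-.1085,save="pics/n4.png")
i=cv2.imread("pics/n4.png"); c=np.int32(proj("wrist",[.637,-.1085,.1])[0]);print(c); cv2.imwrite("pics/n4c.png",cv2.resize(i[c[1]-60:c[1]+60,c[0]-60:c[0]+60],None,fx=4,fy=4))
```

```text
{'t': 30.25, 'ee_pos': [0.4183, -0.1444, 0.2891], 'tcp_rot': [3.1409, 0.0004, 1.7284], 'ft_force': [0.7067, 0.7487, -0.9678], 'torque': [0.0279, -0.1034, -0.0191], 'width': 0.0879, 'joint_positions': [-0.3592, 0.0901, 1.9703, 0.0, 1.0803, -2.0877]}
wing deg 180.3 centre [ 0.6366 -0.1109] cost 103 mask 373 c [276. 369.]
[275 372]
```

View pics/n4c.png

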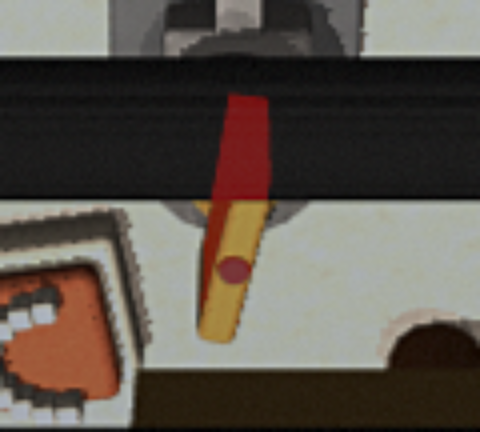

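Run:
```python
from h import *
w=ray("wrist",[[282.5,362.75],[274,397],[273,362],[265.3,395],[273.25,379.5]],.109); print(np.round(w,4))
for a,b in((0,1),(2,3)): d=w[b]-w[a]; print(np.degrees(np.arctan2(d[1],d[0])))
go(.637,-.109,.16,90)
```

```text
[[ 0.614  -0.1038  0.109 ]
 [ 0.6639 -0.1058  0.109 ]
 [ 0.6147 -0.1147  0.109 ]
 [ 0.6626 -0.1165  0.109 ]
 [ 0.6389 -0.1107  0.109 ]]
-2.307813986681911
-2.0795454349371707
delta [0.0003, 0.2219, 0.1284] turn 1.81 rows 6
```

>>> carry_out(
  deltas=[
    [[0.001,0.05,0.02,2.1,0],[0.001,0.1,0.05,2.1,0],[0.001,0.15,0.08,2.1,0],[0.001,0.2,0.1,2.1,0],[0.001,0.223,0.12,2.1,0],[0.001,0.223,0.13,2.1,0],[0.001,0.223,0.13,2.1,0]],
  ],
)

```text
t: 31.0
ee_pos: [0.6362, -0.1074, 0.1549]
tcp_rot: [-3.135, -0.001, 1.546]
ft_force: [-1.2, 0.1, 0.2]
width: 0.0878
```

Run:
```python
from h import *
st();go(.638,-.110,.098,88.5)
```

```text
{'t': 31.0, 'ee_pos': [0.6362, -0.1074, 0.1549], 'tcp_rot': [-3.1346, -0.0011, 1.5463], 'ft_force': [-1.2074, 0.0554, 0.2283], 'torque': [0.0195, -0.107, 0.0696], 'width': 0.0878, 'joint_positions': [-0.1857, 0.5606, 1.6357, -0.0001, 0.9524, -1.7319]}
delta [-0.0026, 0.0023, 0.0569] turn 0.02 rows 2
```

>>> carry_out(
  deltas=[
    [[-0.001,0.001,0.03,0,0.5],[-0.001,0.001,0.06,0,0.7],[-0.001,0.001,0.06,0,1],[-0.001,0.001,0.06,0,1],[-0.001,0.001,0.06,0,1],[-0.001,0.001,0.06,0,1],[-0.001,0.001,0.06,0,1],[-0.001,0.001,0.06,0,1]],
  ],
)

```text
t: 31.8
ee_pos: [0.6394, -0.1094, 0.1001]
tcp_rot: [3.14, 0.0, 1.545]
ft_force: [-0.6, -0.5, 0.4]
width: 0.0273
```

>>> carry_out(
  deltas=[
    [[0,0,0,0,1],[0,0,0,0,1],[0,0,0,0,1],[0,0,0,0,1]],
  ],
)

```text
t: 32.2
ee_pos: [0.6393, -0.1111, 0.0994]
tcp_rot: [3.141, 0.002, 1.546]
ft_force: [-0.8, -8.3, 0.4]
width: 0.0116
```

Run:
```python
from h import *
st()
```

```text
{'t': 32.2, 'ee_pos': [0.6393, -0.1111, 0.0994], 'tcp_rot': [3.1409, 0.0024, 1.5457], 'ft_force': [-0.8304, -8.3323, 0.4068], 'torque': [-1.3056, -0.0299, -0.0025], 'width': 0.0116, 'joint_positions': [-0.1894, 0.6371, 1.6535, -0.003, 0.8498, -1.7331]}
```

>>> carry_out(
  deltas=[
    [[0,0,0,1.5,1],[0,0,0,3,1],[0,0,0,4.5,1],[0,0,0,6,1],[0,0,0,7.5,1],[0,0,0,9,1],[0,0,0,10.5,1],[0,0,0,12,1]],
  ],
)

```text
t: 33.0
ee_pos: [0.6392, -0.1114, 0.0995]
tcp_rot: [3.139, 0.001, 0.493]
ft_force: [-0.7, -9.8, 1.1]
width: 0.0121
```

Run:
```python
from h import *
st()
```

```text
{'t': 33.0, 'ee_pos': [0.6392, -0.1114, 0.0995], 'tcp_rot': [3.1388, 0.0011, 0.4933], 'ft_force': [-0.6746, -9.7693, 1.1386], 'torque': [-1.6788, 0.1861, 0.138], 'width': 0.0121, 'joint_positions': [-0.1897, 0.637, 1.6536, -0.0037, 0.85, -0.6806]}
```

>>> carry_out(
  deltas=[
    [[0,0,0,0.6,1],[0,0,0,1.2,1],[0,0,0,1.8,1],[0,0,0,2.4,1],[0,0,0,3,1],[0,0,0,3.6,1],[0,0,0,4.2,1],[0,0,0,4.2,1]],
  ],
)

```text
t: 33.8
ee_pos: [0.639, -0.1115, 0.0994]
tcp_rot: [3.139, 0.0, 0.131]
ft_force: [-1.5, -10.0, 2.3]
width: 0.0119
```

Run:
```python
from h import *
st()
```

```text
{'t': 33.8, 'ee_pos': [0.639, -0.1115, 0.0994], 'tcp_rot': [3.1387, 0.0003, 0.1306], 'ft_force': [-1.5068, -10.0468, 2.3227], 'torque': [-1.6553, 0.1984, 0.0222], 'width': 0.0119, 'joint_positions': [-0.1898, 0.637, 1.6537, -0.0038, 0.8502, -0.3179]}
```

>>> carry_out(
  deltas=[
    [[0,0,0,0.6,1],[0,0,0,1.2,1],[0,0,0,1.8,1],[0,0,0,2.4,1],[0,0,0,2.4,1]],
  ],
)

```text
t: 34.3
ee_pos: [0.6389, -0.1115, 0.0994]
tcp_rot: [3.139, -0.0, -0.079]
ft_force: [-1.7, -10.6, 1.7]
width: 0.0119
```

Run:
```python
from h import *
st()
```

```text
{'t': 34.3, 'ee_pos': [0.6389, -0.1115, 0.0994], 'tcp_rot': [3.1387, -0.0001, -0.0789], 'ft_force': [-1.6858, -10.5968, 1.685], 'torque': [-1.642, 0.2478, 0.0702], 'width': 0.0119, 'joint_positions': [-0.1898, 0.637, 1.6538, -0.0038, 0.8503, -0.1084]}
```

>>> carry_out(
  deltas=[
    [[0,0,0,0.6,1],[0,0,0,1.2,1],[0,0,0,1.8,1],[0,0,0,2.4,1],[0,0,0,2.4,1]],
  ],
)

```text
t: 34.8
ee_pos: [0.6389, -0.1115, 0.0994]
tcp_rot: [3.139, -0.001, -0.288]
ft_force: [-1.7, -10.1, 2.1]
width: 0.0115
```

Run:
```python
from h import *
st()
```

```text
{'t': 34.8, 'ee_pos': [0.6389, -0.1115, 0.0994], 'tcp_rot': [3.1388, -0.0006, -0.2883], 'ft_force': [-1.665, -10.078, 2.1189], 'torque': [-1.7195, 0.3296, 0.0358], 'width': 0.0115, 'joint_positions': [-0.1898, 0.6369, 1.6539, -0.0038, 0.8505, 0.101]}
```

>>> carry_out(
  deltas=[
    [[0,0,0,0.6,1],[0,0,0,1.2,1],[0,0,0,1.8,1],[0,0,0,2.4,1],[0,0,0,2.4,1]],
  ],
)

```text
t: 35.3
ee_pos: [0.6388, -0.1115, 0.0994]
tcp_rot: [3.139, -0.001, -0.498]
ft_force: [-2.4, -9.9, 2.5]
width: 0.0116
```

Run:
```python
from h import *
st()
```

```text
{'t': 35.3, 'ee_pos': [0.6388, -0.1115, 0.0994], 'tcp_rot': [3.1389, -0.001, -0.4978], 'ft_force': [-2.4335, -9.9093, 2.4822], 'torque': [-1.6998, 0.4232, 0.0448], 'width': 0.0116, 'joint_positions': [-0.1898, 0.6369, 1.654, -0.0038, 0.8506, 0.3104]}
```

>>> carry_out(
  deltas=[
    [[0,0,0,0.6,1],[0,0,0,1.2,1],[0,0,0,1.8,1],[0,0,0,2.4,1],[0,0,0,2.4,1]],
  ],
)

```text
t: 35.8
ee_pos: [0.6387, -0.1114, 0.0994]
tcp_rot: [3.139, -0.001, -0.707]
ft_force: [-2.2, -9.8, 2.9]
width: 0.0119
```

Run:
```python
from h import *
st()
```

```text
{'t': 35.8, 'ee_pos': [0.6387, -0.1114, 0.0994], 'tcp_rot': [3.1391, -0.0014, -0.7072], 'ft_force': [-2.1569, -9.8279, 2.9146], 'torque': [-1.611, 0.4366, -0.0037], 'width': 0.0119, 'joint_positions': [-0.1898, 0.6369, 1.654, -0.0038, 0.8507, 0.5199]}
```

>>> carry_out(
  deltas=[
    [[0,0,0,0.6,1],[0,0,0,1.2,1],[0,0,0,1.8,1],[0,0,0,2.4,1],[0,0,0,2.4,1]],
  ],
)

```text
t: 36.3
ee_pos: [0.6387, -0.1114, 0.0994]
tcp_rot: [3.139, -0.002, -0.917]
ft_force: [-2.8, -9.9, 2.6]
width: 0.0117
```

Run:
```python
from h import *
st()
```

```text
{'t': 36.3, 'ee_pos': [0.6387, -0.1114, 0.0994], 'tcp_rot': [3.1394, -0.0017, -0.9166], 'ft_force': [-2.8111, -9.8514, 2.5907], 'torque': [-1.6153, 0.4802, 0.0588], 'width': 0.0117, 'joint_positions': [-0.1898, 0.6369, 1.6541, -0.0037, 0.8508, 0.7293]}
```

>>> carry_out(
  deltas=[
    [[0,0,0,0.6,1],[0,0,0,1.2,1],[0,0,0,1.8,1],[0,0,0,2.4,1],[0,0,0,2.4,1]],
  ],
)

```text
t: 36.8
ee_pos: [0.6386, -0.1113, 0.0995]
tcp_rot: [3.14, -0.002, -1.126]
ft_force: [-2.5, -9.8, 4.0]
width: 0.0119
```

Run:
```python
from h import *
st()
```

```text
{'t': 36.8, 'ee_pos': [0.6386, -0.1113, 0.0995], 'tcp_rot': [3.1398, -0.0021, -1.126], 'ft_force': [-2.5238, -9.8219, 4.0246], 'torque': [-1.6217, 0.4948, -0.006], 'width': 0.0119, 'joint_positions': [-0.1897, 0.6368, 1.6541, -0.0036, 0.8509, 0.9387]}
```

>>> carry_out(
  deltas=[
    [[0,0,0,0.6,1],[0,0,0,1.2,1],[0,0,0,1.8,1],[0,0,0,2.4,1],[0,0,0,2.4,1]],
  ],
)

```text
t: 37.3
ee_pos: [0.6389, -0.1112, 0.0995]
tcp_rot: [3.14, -0.003, -1.332]
ft_force: [-2.6, -8.9, 2.2]
width: 0.0127
```

Run:
```python
from h import *
st()
```

```text
{'t': 37.3, 'ee_pos': [0.6389, -0.1112, 0.0995], 'tcp_rot': [3.1405, -0.0032, -1.3325], 'ft_force': [-2.5586, -8.8969, 2.2082], 'torque': [-1.3515, 0.3255, 1.1737], 'width': 0.0127, 'joint_positions': [-0.1892, 0.6369, 1.6539, -0.0045, 0.8505, 1.1462]}
```

>>> carry_out(
  deltas=[
    [[0,0,0,0.5,1],[0,0,0,1,1],[0,0,0,1.5,1],[0,0,0,1.5,1]],
  ],
)

```text
t: 37.7
ee_pos: [0.6393, -0.1111, 0.0995]
tcp_rot: [-3.141, -0.004, -1.462]
ft_force: [-0.8, -7.1, 1.4]
width: 0.0144
```

Run:
```python
from h import *
st()
```

```text
{'t': 37.7, 'ee_pos': [0.6393, -0.1111, 0.0995], 'tcp_rot': [-3.1414, -0.0036, -1.462], 'ft_force': [-0.7851, -7.092, 1.3617], 'torque': [-1.1532, 0.0484, 1.6918], 'width': 0.0144, 'joint_positions': [-0.1889, 0.6369, 1.6536, -0.0045, 0.8499, 1.2761]}
```

>>> carry_out(
  deltas=[
    [[0,0,0,-1.5,1],[0,0,0,-2.5,0.4],[0,0,0,-2.5,0.4],[0,0,0,-2.5,0.4],[0,0,0,-2.5,0.4],[0,0,-0.05,-2.5,0],[0,0,-0.1,-2.5,0],[0,0,-0.1,-2.5,0]],
  ],
)

```text
t: 38.5
ee_pos: [0.6432, -0.1099, 0.2064]
tcp_rot: [-3.131, -0.006, -1.248]
ft_force: [0.4, -0.3, -0.1]
width: 0.0652
```

Run:
```python
from h import *
st(); go(.43,-.142,.255,99)
```

```text
{'t': 38.5, 'ee_pos': [0.6432, -0.1099, 0.2064], 'tcp_rot': [-3.1311, -0.0058, -1.2484], 'ft_force': [0.385, -0.3462, -0.092], 'torque': [0.0323, -0.034, 0.031], 'width': 0.0652, 'joint_positions': [-0.1875, 0.5004, 1.6016, 0.0001, 1.0276, 1.0608]}
delta [-0.0368, 0.2119, -0.051] turn -34.11 rows 20
```

>>> carry_out(
  deltas=[
    [[-0.037,0.212,-0.05,-13,0],[-0.037,0.212,-0.05,-13,0],[-0.037,0.212,-0.05,-13,0],[-0.037,0.212,-0.05,-13,0],[-0.037,0.212,-0.05,-13,0],[-0.037,0.212,-0.05,-13,0],[-0.037,0.212,-0.05,-13,0],[-0.037,0.212,-0.05,-13,0]],
  ],
)

```text
t: 39.3
ee_pos: [0.4259, -0.1416, 0.2491]
tcp_rot: [3.142, -0.0, -0.109]
ft_force: [-0.1, 0.4, 0.1]
width: 0.088
```

>>> carry_out(
  deltas=[
    [[0,0,0,-13,0],[0,0,0,-13,0],[0,0,0,-13,0],[0,0,0,-13,0],[0,0,0,-13,0],[0,0,0,-13,0],[0,0,0,-13,0],[0,0,0,-13,0]],
  ],
)

```text
t: 40.1
ee_pos: [0.4261, -0.1414, 0.2488]
tcp_rot: [-3.141, 0.0, 1.026]
ft_force: [0.3, -0.2, -0.2]
width: 0.0878
```

>>> carry_out(
  deltas=[
    [[0,0,0,-8.1,0],[0,0,0,-8.1,0],[0,0,0,-8.1,0],[0,0,0,-8.1,0],[0,0,0,-8.1,0],[0,0,0,-8.1,0]],
  ],
)

```text
t: 40.7
ee_pos: [0.4261, -0.1414, 0.2488]
tcp_rot: [-3.141, -0.0, 1.729]
ft_force: [-0.6, -0.3, 0.4]
width: 0.0875
```

Run:
```python
from h import *
st(); spanner(.035,"pics/s2.png"); handle(.035,283,180,285)
for n,q,o in(("top","model",[.762,-.163]),("top","dropper",0),("top","cup",0)):
    vision.snapshot("top"); d=nets.recognise(n,q); d and print(q,np.round(ray("top",[d[0]["rect"][0]+d[0]["rect"][2]/2,d[0]["rect"][1]+d[0]["rect"][3]/2],.02)[0],3),d[0]["score"])
```

```text
{'t': 40.7, 'ee_pos': [0.4261, -0.1414, 0.2488], 'tcp_rot': [-3.1412, -0.0003, 1.7285], 'ft_force': [-0.5726, -0.3012, 0.3794], 'torque': [0.1078, -0.1802, 0.0365], 'width': 0.0875, 'joint_positions': [-0.347, 0.1557, 1.9997, 0.0001, 0.9867, -2.0756]}
spanner 0.64 [254. 214.  35. 111.] c [ 529.6 -123.7] [ 30.3 145.1] 89.8
spanner 0.39 [261. 362.  29.  43.] c [ 683.9 -104.6] [63.6 34.7] 9.0
grip 933 c [ 529.6 -126.8] [ 23.9 145.1] 89.9 mean [ 0.4941 -0.1271]
x range 0.4576 0.5257 y [-0.131  -0.1203] yaw 8.9 58
model [ 0.754 -0.166  0.02 ] 0.95
dropper [0.642 0.318 0.02 ] 0.67
cup [0.777 0.201 0.02 ] 0.69
```

Run:
```python
from h import *
go(.4905,-.127,.040,97)
```

```text
delta [0.0044, 0.0657, 0.2092] turn 0.4 rows 5
```

>>> carry_out(
  deltas=[
    [[0.0045,0.03,0.03,0.4,0],[0.0045,0.065,0.08,0.4,0],[0.0045,0.065,0.13,0.4,0],[0.0045,0.065,0.17,0.4,0],[0.0045,0.065,0.2,0.4,0],[0.0045,0.065,0.209,0.4,0.6],[0.0045,0.065,0.209,0.4,1],[0.0045,0.065,0.209,0.4,1]],
  ],
  squeeze=60,
)

```text
t: 42.0
ee_pos: [0.4905, -0.1272, 0.0409]
tcp_rot: [3.141, 0.0, 1.693]
ft_force: [-0.6, -0.9, -1.3]
width: 0.0672
```

>>> carry_out(
  deltas=[
    [[0,0,0,0,1],[0,0,0,0,1],[0,0,0,0,1],[0,0,0,0,1],[0,0,0,0,1],[0,0,0,0,1],[0,0,0,0,1],[0,0,0,0,1]],
  ],
)

```text
t: 42.8
ee_pos: [0.49, -0.1272, 0.0402]
tcp_rot: [3.141, 0.0, 1.693]
ft_force: [0.5, -1.9, -0.1]
width: 0.0174
```

Run:
```python
from h import *
st(); slip()
```

```text
{'t': 42.8, 'ee_pos': [0.49, -0.1272, 0.0402], 'tcp_rot': [3.1411, 0.0002, 1.6928], 'ft_force': [0.4628, -1.8903, -0.1153], 'torque': [-0.349, -0.1202, -0.4145], 'width': 0.0174, 'joint_positions': [-0.2774, 0.5915, 1.9899, 0.0001, 0.5597, -1.9703]}
grip end at tool y (−33 nominal) 202 [ 0.0007 -0.038   0.005 ]
```

>>> carry_out(
  deltas=[
    [[0,0,-0.002,0,1],[0,-0.015,-0.002,0,1],[0,-0.03,-0.002,0,1],[0,-0.05,-0.002,0,1],[0,-0.072,-0.002,0,1],[0,-0.075,-0.03,0,1],[0,-0.075,-0.07,0,1],[0,-0.075,-0.11,0,1]],
  ],
)

```text
t: 43.65
ee_pos: [0.4135, -0.1357, 0.1507]
tcp_rot: [-3.139, -0.002, 1.694]
ft_force: [1.4, -1.1, -1.9]
width: 0.0176
```

Run:
```python
from h import *
st(); slip(); p=pose(.630,-.3066,1.2,80,0,.150); print(np.round(p,3)); go(*p)
```

```text
{'t': 43.65, 'ee_pos': [0.4135, -0.1357, 0.1507], 'tcp_rot': [-3.1385, -0.0015, 1.6939], 'ft_force': [1.3887, -1.1042, -1.8571], 'torque': [0.0443, -0.0202, 0.0049], 'width': 0.0176, 'joint_positions': [-0.3444, 0.3031, 2.1028, -0.0, 0.7391, -2.0382]}
grip end at tool y (−33 nominal) 223 [ 0.0021 -0.033   0.0048]
[ 0.405 -0.311  0.15  91.2  ]
delta [-0.1718, -0.033, 0.0064] turn 1.17 rows 4
```

>>> carry_out(
  deltas=[
    [[-0.04,-0.033,-0.005,1.2,1],[-0.085,-0.033,-0.005,1.2,1],[-0.13,-0.033,-0.005,1.2,1],[-0.171,-0.033,-0.005,1.2,1],[-0.171,-0.033,-0.005,1.2,1],[-0.171,-0.033,-0.005,1.2,1],[-0.171,-0.033,-0.005,1.2,1]],
  ],
)

```text
t: 44.4
ee_pos: [0.4023, -0.3083, 0.1544]
tcp_rot: [-3.139, -0.002, 1.589]
ft_force: [0.5, 0.4, -2.7]
width: 0.0179
```

Run:
```python
from h import *
st(); overlay(.630,-.3066,1.2,"pics/w9.png"); slip(); go(*pose(.630,-.3066,1.2,80,0,.042))
```

```text
{'t': 44.4, 'ee_pos': [0.4023, -0.3083, 0.1544], 'tcp_rot': [-3.1395, -0.0019, 1.5894], 'ft_force': [0.5462, 0.4282, -2.6736], 'torque': [0.1078, 0.0482, -0.0025], 'width': 0.0179, 'joint_positions': [-0.6775, 0.3857, 1.9512, 0.0001, 0.8075, -2.2669]}
grip end at tool y (−33 nominal) 223 [ 0.0009 -0.0286  0.005 ]
delta [-0.0031, 0.0022, 0.1128] turn -0.02 rows 3
```

View pics/w9.png

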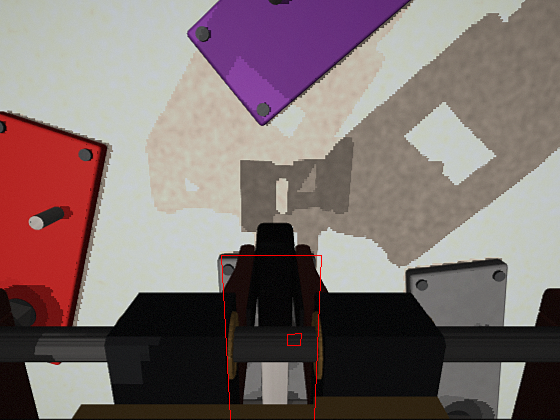

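>>> carry_out(
  deltas=[
    [[-0.002,0.002,0.04,0,1],[-0.002,0.002,0.08,0,1],[-0.002,0.002,0.1,0,1],[-0.002,0.002,0.111,0,1],[-0.002,0.012,0.111,0,1],[-0.002,0.022,0.111,0,1],[-0.002,0.032,0.111,0,1],[-0.002,0.04,0.111,0,1]],
  ],
)

```text
t: 45.3
ee_pos: [0.4456, -0.3115, 0.0452]
tcp_rot: [3.14, 0.001, 1.59]
ft_force: [-0.7, -0.4, -3.6]
width: 0.0175
```

Run:
```python
from h import *
st(); slip()
```

```text
{'t': 45.3, 'ee_pos': [0.4456, -0.3115, 0.0452], 'tcp_rot': [3.1397, 0.0014, 1.5896], 'ft_force': [-0.7473, -0.4448, -3.5819], 'torque': [0.0872, 0.0564, -0.0065], 'width': 0.0175, 'joint_positions': [-0.632, 0.614, 1.9081, 0.0, 0.6171, -2.2217]}
grip end at tool y (−33 nominal) 226 [ 0.001  -0.0278  0.0049]
```

>>> carry_out(
  deltas=[
    [[0,0.004,0,0.6,1],[0,0.007,0,-0.6,1],[0,0.01,0,0.6,1],[0,0.012,0,-0.6,1],[0,0.014,0,0.6,1],[0,0.016,0,-0.6,1],[0,0.018,0,0.6,1],[0,0.02,0,-0.6,1]],
  ],
)

```text
t: 46.15
ee_pos: [0.4631, -0.3108, 0.0443]
tcp_rot: [-3.141, -0.0, 1.638]
ft_force: [-5.9, -10.6, -2.6]
width: 0.0181
```

Run:
```python
from h import *
st()
```

```text
{'t': 46.15, 'ee_pos': [0.4631, -0.3108, 0.0443], 'tcp_rot': [-3.1407, -0.0003, 1.6376], 'ft_force': [-5.9431, -10.5977, -2.6048], 'torque': [-1.7506, 1.1396, -1.5323], 'width': 0.0181, 'joint_positions': [-0.6122, 0.6292, 1.8746, -0.0005, 0.6387, -2.2494]}
```

>>> carry_out(
  deltas=[
    [[0,0.002,0,1.2,1],[0,0.004,0,0,1],[0,0.006,0,1,1],[0,0.008,0,0.2,1],[0,0.01,0,0.6,1],[0,0.01,0,0.6,1]],
  ],
)

```text
t: 46.75
ee_pos: [0.4742, -0.3104, 0.0446]
tcp_rot: [3.141, 0.001, 1.588]
ft_force: [0.5, -1.8, -2.4]
width: 0.0175
```

Run:
```python
from h import *
st(); slip()
```

```text
{'t': 46.75, 'ee_pos': [0.4742, -0.3104, 0.0446], 'tcp_rot': [3.1406, 0.0007, 1.5883], 'ft_force': [0.5056, -1.8493, -2.4234], 'torque': [-0.2034, -0.0878, -0.2147], 'width': 0.0175, 'joint_positions': [-0.6007, 0.6364, 1.8555, 0.0, 0.6485, -2.1891]}
grip end at tool y (−33 nominal) 215 [ 0.0008 -0.032   0.005 ]
```

>>> carry_out(
  deltas=[
    [[0,0.002,0.001,0.25,1],[0,0.004,0.002,-0.25,1],[0,0.006,0.002,0.25,1],[0,0.008,0.003,-0.25,1],[0,0.01,0.003,0.2,1],[0,0.01,0.004,0,1],[0,0.01,0.004,0,1]],
  ],
)

```text
t: 47.5
ee_pos: [0.4773, -0.3084, 0.0407]
tcp_rot: [-3.13, -0.005, 1.588]
ft_force: [-26.2, -2.4, 24.0]
width: 0.0176
```

Run:
```python
from h import *
st(); slip()
```

```text
{'t': 47.5, 'ee_pos': [0.4773, -0.3084, 0.0407], 'tcp_rot': [-3.1299, -0.0053, 1.5879], 'ft_force': [-26.2188, -2.4376, 23.9988], 'torque': [-0.3622, 4.1055, -0.7119], 'width': 0.0176, 'joint_positions': [-0.5934, 0.6484, 1.8433, -0.0038, 0.6625, -2.1783]}
grip end at tool y (−33 nominal) 212 [ 0.0007 -0.0333  0.0054]
```

>>> carry_out(
  deltas=[
    [[0,-0.007,-0.001,0,1],[0,-0.007,-0.001,0,1],[0,-0.007,-0.001,0,0.5],[0,-0.007,-0.001,0,0.5],[0,-0.007,-0.001,0,0.5],[0,-0.007,-0.001,0,0.5],[0,-0.007,-0.05,0,0.5],[0,-0.007,-0.1,0,0]],
  ],
)

```text
t: 48.35
ee_pos: [0.4755, -0.3091, 0.1393]
tcp_rot: [-3.137, -0.003, 1.589]
ft_force: [1.0, -0.8, 0.6]
width: 0.049
```

>>> carry_out(
  deltas=[
    [[0,-0.04,-0.05,0,0],[0,-0.06,-0.1,0,0],[0,-0.067,-0.145,0,0],[0,-0.067,-0.145,0,0],[0,-0.067,-0.145,0,0]],
  ],
)

```text
t: 48.85
ee_pos: [0.4103, -0.312, 0.2875]
tcp_rot: [3.138, 0.003, 1.589]
ft_force: [0.6, -0.1, -0.8]
width: 0.086
```

Run:
```python
from h import *
st(); handle(.035,275,150,280); wing(.631,-.3075,save="pics/n5.png")
i=cv2.imread("pics/n5.png"); c=np.int32(proj("wrist",[.631,-.3075,.1])[0]);print(c)
a=cv2.resize(i[c[1]-60:c[1]+60,c[0]-60:c[0]+60],(480,480)); cv2.imwrite("pics/n5c.png",a)
hsv=cv2.cvtColor(i,cv2.COLOR_BGR2HSV)
# bright top face
b=((hsv[:,:,1]>100)&(hsv[:,:,0]>14)&(hsv[:,:,0]<35)&(hsv[:,:,2]>150)).astype(np.uint8); b[:, :c[0]-60]=0; b[:,c[0]+60:]=0; b[:c[1]-60]=0
p=np.argwhere(b)[:,::-1].astype(float); print(len(p)); w=ray("wrist",p,.109)[:,:2].astype(np.float32); r=cv2.minAreaRect(w*1000); print(r)
```

```text
{'t': 48.85, 'ee_pos': [0.4103, -0.312, 0.2875], 'tcp_rot': [3.1376, 0.0032, 1.5886], 'ft_force': [0.6288, -0.0765, -0.8242], 'torque': [0.0198, -0.1135, 0.0464], 'width': 0.086, 'joint_positions': [-0.6732, 0.208, 1.8316, 0.0001, 1.0968, -2.2618]}
x range 0.452 0.5201 y [-0.3103 -0.306 ] yaw 3.58 52
wing deg 167.9 centre [ 0.6304 -0.309 ] cost 569 mask 935 c [275. 370.]
[273 375]
286
((630.3775634765625, -309.2956237792969), (49.58503341674805, 23.692049026489258), 0.35440880060195923)
```

View pics/n5c.png

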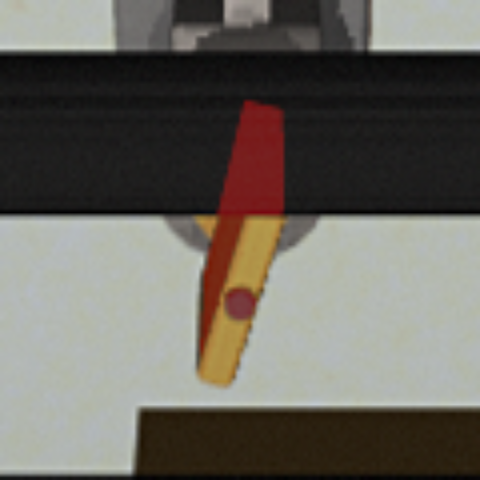

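Run:
```python
from h import *
q=np.array([[283,216],[232,385],[245,216],[200,375],[240,303]])/4+[213,315]
w=ray("wrist",q,.109); print(np.round(w,4))
for a,b in((0,1),(2,3)): d=w[b]-w[a]; print(np.degrees(np.arctan2(d[1],d[0])))
go(.632,-.309,.16,81)
```

```text
[[ 0.6137 -0.2966  0.109 ]
 [ 0.6748 -0.3102  0.109 ]
 [ 0.6139 -0.3073  0.109 ]
 [ 0.6712 -0.3197  0.109 ]
 [ 0.6445 -0.3083  0.109 ]]
-12.589430294139817
-12.185414039114274
delta [-0.0023, 0.2227, 0.1239] turn 2.01 rows 6
```

>>> carry_out(
  deltas=[
    [[-0.002,0.05,0.02,2.65,0],[-0.002,0.1,0.05,2.65,0],[-0.002,0.15,0.08,2.65,0],[-0.002,0.2,0.1,2.65,0],[-0.002,0.222,0.12,2.65,0],[-0.002,0.222,0.124,2.65,0],[-0.002,0.222,0.124,2.65,0],[-0.002,0.222,0.124,2.65,0]],
  ],
)

```text
t: 49.75
ee_pos: [0.6302, -0.3088, 0.1598]
tcp_rot: [-3.139, -0.001, 1.358]
ft_force: [-0.5, -0.0, 0.8]
width: 0.0877
```

Run:
```python
from h import *
st();go(.632,-.308,.098,77.7)
```

```text
{'t': 49.75, 'ee_pos': [0.6302, -0.3088, 0.1598], 'tcp_rot': [-3.1386, -0.0006, 1.3578], 'ft_force': [-0.4845, -0.0133, 0.8157], 'torque': [0.0233, -0.1345, -0.0128], 'width': 0.0877, 'joint_positions': [-0.4725, 0.6277, 1.4962, -0.0002, 1.0206, -1.8301]}
delta [0.0011, 0.0017, 0.0618] turn 0.02 rows 2
```

>>> carry_out(
  deltas=[
    [[0.001,0.001,0.03,0,0.5],[0.001,0.001,0.062,0,0.7],[0.001,0.001,0.062,0,1],[0.001,0.001,0.062,0,1],[0.001,0.001,0.062,0,1],[0.001,0.001,0.062,0,1],[0.001,0.001,0.062,0,1],[0.001,0.001,0.062,0,1]],
  ],
)

```text
t: 50.55
ee_pos: [0.6331, -0.3086, 0.1001]
tcp_rot: [3.14, 0.0, 1.358]
ft_force: [0.6, -0.7, 0.1]
width: 0.0273
```

>>> carry_out(
  deltas=[
    [[0,0,0,0,1],[0,0,0,0,1],[0,0,0,0,1],[0,0,0,0,1]],
  ],
)

```text
t: 50.95
ee_pos: [0.6329, -0.31, 0.0994]
tcp_rot: [3.14, 0.002, 1.358]
ft_force: [1.3, -6.2, -0.4]
width: 0.0117
```

Run:
```python
from h import *
st()
```

```text
{'t': 50.95, 'ee_pos': [0.6329, -0.31, 0.0994], 'tcp_rot': [3.1405, 0.002, 1.3577], 'ft_force': [1.2875, -6.196, -0.3875], 'torque': [-0.8343, -0.0141, -0.0171], 'width': 0.0117, 'joint_positions': [-0.4717, 0.7039, 1.5152, -0.002, 0.9209, -1.8282]}
```

>>> carry_out(
  deltas=[
    [[0,0,0,1.5,1],[0,0,0,3,1],[0,0,0,4.5,1],[0,0,0,6,1],[0,0,0,7.5,1],[0,0,0,9,1],[0,0,0,10.5,1],[0,0,0,12,1]],
  ],
)

```text
t: 51.75
ee_pos: [0.6328, -0.3102, 0.0994]
tcp_rot: [3.139, 0.0, 0.305]
ft_force: [-1.6, -6.5, 0.6]
width: 0.0116
```

Run:
```python
from h import *
st()
```

```text
{'t': 51.75, 'ee_pos': [0.6328, -0.3102, 0.0994], 'tcp_rot': [3.1391, 0.0003, 0.3054], 'ft_force': [-1.6108, -6.4694, 0.5578], 'torque': [-1.0514, 0.1633, 0.108], 'width': 0.0116, 'joint_positions': [-0.4719, 0.7039, 1.5152, -0.0025, 0.9209, -0.7758]}
```

>>> carry_out(
  deltas=[
    [[0,0,0,0.6,1],[0,0,0,1.2,1],[0,0,0,1.8,1],[0,0,0,2.4,1],[0,0,0,3,1],[0,0,0,3.6,1],[0,0,0,4.2,1],[0,0,0,4.2,1]],
  ],
)

```text
t: 52.55
ee_pos: [0.6327, -0.3102, 0.0994]
tcp_rot: [3.139, -0.0, -0.057]
ft_force: [-1.0, -6.7, 0.7]
width: 0.012
```

Run:
```python
from h import *
st()
```

```text
{'t': 52.55, 'ee_pos': [0.6327, -0.3102, 0.0994], 'tcp_rot': [3.1392, -0.0005, -0.0573], 'ft_force': [-1.0134, -6.7323, 0.6577], 'torque': [-1.1001, 0.1963, -0.0058], 'width': 0.012, 'joint_positions': [-0.4719, 0.7039, 1.5153, -0.0025, 0.921, -0.4131]}
```

>>> carry_out(
  deltas=[
    [[0,0,0,0.6,1],[0,0,0,1.2,1],[0,0,0,1.8,1],[0,0,0,2.4,1],[0,0,0,2.4,1]],
  ],
)

```text
t: 53.05
ee_pos: [0.6326, -0.3102, 0.0994]
tcp_rot: [3.139, -0.001, -0.267]
ft_force: [-1.8, -6.8, 0.4]
width: 0.0117
```

Run:
```python
from h import *
st()
```

```text
{'t': 53.05, 'ee_pos': [0.6326, -0.3102, 0.0994], 'tcp_rot': [3.1393, -0.0009, -0.2667], 'ft_force': [-1.8321, -6.8215, 0.385], 'torque': [-1.1148, 0.2097, 0.0545], 'width': 0.0117, 'joint_positions': [-0.4719, 0.7039, 1.5153, -0.0026, 0.9211, -0.2037]}
```

>>> carry_out(
  deltas=[
    [[0,0,0,0.6,1],[0,0,0,1.2,1],[0,0,0,1.8,1],[0,0,0,2.4,1],[0,0,0,2.4,1]],
  ],
)

```text
t: 53.55
ee_pos: [0.6326, -0.3102, 0.0994]
tcp_rot: [3.14, -0.001, -0.476]
ft_force: [-2.6, -6.4, 0.8]
width: 0.0114
```

Run:
```python
from h import *
st()
```

```text
{'t': 53.55, 'ee_pos': [0.6326, -0.3102, 0.0994], 'tcp_rot': [3.1396, -0.0012, -0.4762], 'ft_force': [-2.591, -6.3938, 0.7774], 'torque': [-1.077, 0.3095, 0.0323], 'width': 0.0114, 'joint_positions': [-0.472, 0.7038, 1.5154, -0.0026, 0.9212, 0.0058]}
```

>>> carry_out(
  deltas=[
    [[0,0,0,0.6,1],[0,0,0,1.2,1],[0,0,0,1.8,1],[0,0,0,2.4,1],[0,0,0,2.4,1]],
  ],
)

```text
t: 54.05
ee_pos: [0.6325, -0.3102, 0.0994]
tcp_rot: [3.14, -0.002, -0.686]
ft_force: [-2.5, -6.6, 0.4]
width: 0.0116
```

Run:
```python
from h import *
st()
```

```text
{'t': 54.05, 'ee_pos': [0.6325, -0.3102, 0.0994], 'tcp_rot': [3.1398, -0.0015, -0.6856], 'ft_force': [-2.5474, -6.5507, 0.3909], 'torque': [-1.0472, 0.3455, -0.0178], 'width': 0.0116, 'joint_positions': [-0.472, 0.7038, 1.5154, -0.0026, 0.9212, 0.2152]}
```

Total 2.04 rad so far; continuing.

>>> carry_out(
  deltas=[
    [[0,0,0,0.6,1],[0,0,0,1.2,1],[0,0,0,1.8,1],[0,0,0,2.4,1],[0,0,0,2.4,1]],
  ],
)

```text
t: 54.55
ee_pos: [0.6325, -0.3101, 0.0994]
tcp_rot: [3.14, -0.002, -0.895]
ft_force: [-1.6, -6.2, 0.5]
width: 0.0116
```

Run:
```python
from h import *
st()
```

```text
{'t': 54.55, 'ee_pos': [0.6325, -0.3101, 0.0994], 'tcp_rot': [3.1401, -0.0018, -0.8951], 'ft_force': [-1.6121, -6.2351, 0.5448], 'torque': [-1.087, 0.3695, 0.0532], 'width': 0.0116, 'joint_positions': [-0.4719, 0.7038, 1.5155, -0.0026, 0.9213, 0.4247]}
```

>>> carry_out(
  deltas=[
    [[0,0,0,0.6,1],[0,0,0,1.2,1],[0,0,0,1.8,1],[0,0,0,2.4,1],[0,0,0,2.4,1]],
  ],
)

```text
t: 55.05
ee_pos: [0.6328, -0.31, 0.0995]
tcp_rot: [3.14, -0.003, -1.101]
ft_force: [-0.8, -5.1, -0.2]
width: 0.0128
```

Run:
```python
from h import *
st()
```

```text
{'t': 55.05, 'ee_pos': [0.6328, -0.31, 0.0995], 'tcp_rot': [3.1402, -0.0028, -1.1009], 'ft_force': [-0.8303, -5.1141, -0.1517], 'torque': [-0.8229, 0.1701, 1.5354], 'width': 0.0128, 'joint_positions': [-0.4713, 0.7038, 1.5153, -0.0034, 0.921, 0.6317]}
```

>>> carry_out(
  deltas=[
    [[0,0,0,0.5,1],[0,0,0,1,1],[0,0,0,1.3,1],[0,0,0,1.3,1]],
  ],
)

```text
t: 55.45
ee_pos: [0.6332, -0.3097, 0.0995]
tcp_rot: [3.141, -0.003, -1.214]
ft_force: [0.5, -5.4, -0.2]
width: 0.0149
```

Run:
```python
from h import *
st()
```

```text
{'t': 55.45, 'ee_pos': [0.6332, -0.3097, 0.0995], 'tcp_rot': [3.1413, -0.0029, -1.2137], 'ft_force': [0.4983, -5.4387, -0.1681], 'torque': [-0.7284, -0.1221, 1.7866], 'width': 0.0149, 'joint_positions': [-0.4709, 0.7038, 1.5151, -0.0027, 0.9207, 0.7444]}
```

>>> carry_out(
  deltas=[
    [[0,0,0,-1.5,1],[0,0,0,-2.3,0.4],[0,0,0,-2.3,0.4],[0,0,0,-2.3,0.4],[0,0,0,-2.3,0.4],[0,0,-0.05,-2.3,0],[0,0,-0.1,-2.3,0],[0,0,-0.1,-2.3,0]],
  ],
)

```text
t: 56.25
ee_pos: [0.6366, -0.3103, 0.2072]
tcp_rot: [-3.135, -0.011, -1.017]
ft_force: [0.3, -1.4, 0.2]
width: 0.0651
```

Run:
```python
from h import *
st(); go(.42,-.312,.25,91)
```

```text
{'t': 56.25, 'ee_pos': [0.6366, -0.3103, 0.2072], 'tcp_rot': [-3.1349, -0.0106, -1.0172], 'ft_force': [0.3366, -1.3962, 0.2028], 'torque': [0.0068, -0.0316, 0.0505], 'width': 0.0651, 'joint_positions': [-0.4704, 0.5781, 1.4641, 0.0002, 1.0869, 0.5467]}
delta [-0.112, 0.1849, -0.0453] turn -29.86 rows 18
```

>>> carry_out(
  deltas=[
    [[-0.112,0.185,-0.045,-13,0],[-0.112,0.185,-0.045,-13,0],[-0.112,0.185,-0.045,-13,0],[-0.112,0.185,-0.045,-13,0],[-0.112,0.185,-0.045,-13,0],[-0.112,0.185,-0.045,-13,0],[-0.112,0.185,-0.045,-13,0],[-0.112,0.185,-0.045,-13,0]],
  ],
)

```text
t: 57.05
ee_pos: [0.4162, -0.3107, 0.2443]
tcp_rot: [3.141, -0.0, 0.122]
ft_force: [0.3, 0.5, 0.4]
width: 0.0877
```

>>> carry_out(
  deltas=[
    [[0,0,0,-13,0],[0,0,0,-13,0],[0,0,0,-13,0],[0,0,0,-13,0],[0,0,0,-13,0],[0,0,0,-13,0],[0,0,0,-13,0],[0,0,0,-13,0]],
  ],
)

```text
t: 57.85
ee_pos: [0.4164, -0.3106, 0.244]
tcp_rot: [-3.142, -0.0, 1.257]
ft_force: [0.3, 0.0, -0.1]
width: 0.0879
```

>>> carry_out(
  deltas=[
    [[0,0,0,-3.9,0],[0,0,0,-3.9,0],[0,0,0,-3.9,0],[0,0,0,-3.9,0],[0,0,0,-3.9,0]],
  ],
)

```text
t: 58.35
ee_pos: [0.4164, -0.3106, 0.244]
tcp_rot: [-3.141, -0.0, 1.591]
ft_force: [0.7, 0.1, -0.4]
width: 0.0878
```

Run:
```python
from h import *
st(); spanner(.035); handle(.035,283,180,285); go(.4845,-.312,.04,89)
```

```text
{'t': 58.35, 'ee_pos': [0.4164, -0.3106, 0.244], 'tcp_rot': [-3.1415, -0.0002, 1.5913], 'ft_force': [0.7412, 0.0545, -0.4173], 'torque': [0.0479, -0.0995, -0.0008], 'width': 0.0878, 'joint_positions': [-0.6638, 0.2696, 1.8619, 0.0001, 1.0103, -2.2552]}Traceback (most recent call last):
  File "<stdin>", line 2, in <module>
  File "h.py", line 64, in spanner
    g=(im.max(2)<45)&(d["mask"] if 0 else nets.regions_of("wrist","spanner")[0]["mask"])
                                          ~~~~~~~~~~~~~~~~~~~~~~~~~~~~~~~~~~^^^
IndexError: list index out of range
```

Run:
```python
from h import *
handle(.035,281,180,285); handle(.035,281,200,300); go(.484,-.308,.04,89)
```

```text
x range 0.4497 0.5194 y [-0.307  -0.3052] yaw 1.53 59
x range 0.4498 0.5195 y [-0.3071 -0.3052] yaw 1.62 59
delta [0.0012, 0.0675, 0.2042] turn 0.45 rows 5
```

>>> carry_out(
  deltas=[
    [[0.004,0.03,0.03,0.2,0],[0.004,0.067,0.08,0.2,0],[0.004,0.067,0.13,0.2,0],[0.004,0.067,0.17,0.2,0],[0.004,0.067,0.195,0.2,0],[0.004,0.067,0.204,0.2,0.6],[0.004,0.067,0.204,0.2,1],[0.004,0.067,0.204,0.2,1]],
  ],
  squeeze=60,
)

```text
t: 59.4
ee_pos: [0.484, -0.3057, 0.041]
tcp_rot: [3.14, 0.001, 1.575]
ft_force: [0.6, 0.8, 0.4]
width: 0.0674
```

>>> carry_out(
  deltas=[
    [[0,0,0,0,1],[0,0,0,0,1],[0,0,0,0,1],[0,0,0,0,1],[0,0,0,0,1],[0,0,0,0,1],[0,0,0,0,1],[0,0,0,0,1]],
  ],
)

```text
t: 60.2
ee_pos: [0.4837, -0.3073, 0.0405]
tcp_rot: [3.14, 0.003, 1.575]
ft_force: [-2.8, -11.0, -0.3]
width: 0.0176
```

Run:
```python
from h import *
st(); slip()
```

```text
{'t': 60.2, 'ee_pos': [0.4837, -0.3073, 0.0405], 'tcp_rot': [3.1401, 0.0027, 1.5747], 'ft_force': [-2.7523, -10.9598, -0.3365], 'torque': [-1.7283, 0.4499, -0.5532], 'width': 0.0176, 'joint_positions': [-0.586, 0.649, 1.8425, -0.0024, 0.6473, -2.1589]}
grip end at tool y (−33 nominal) 200 [ 0.0008 -0.039   0.0049]
```

>>> carry_out(
  deltas=[
    [[0,0,-0.002,0,1],[0,-0.015,-0.002,0,1],[0,-0.03,-0.002,0,1],[0,-0.05,-0.002,0,1],[0,-0.072,-0.002,0,1],[0,-0.075,-0.03,0,1],[0,-0.075,-0.07,0,1],[0,-0.075,-0.11,0,1]],
  ],
)

```text
t: 61.05
ee_pos: [0.4075, -0.3051, 0.1507]
tcp_rot: [-3.14, -0.001, 1.576]
ft_force: [0.0, -0.4, -2.5]
width: 0.0174
```

Run:
```python
from h import *
st(); slip(); go(.4845,.117,.15,85.4)
```

```text
{'t': 61.05, 'ee_pos': [0.4075, -0.3051, 0.1507], 'tcp_rot': [-3.1401, -0.0015, 1.5756], 'ft_force': [0.0046, -0.4021, -2.4733], 'torque': [-0.0172, -0.0295, -0.0644], 'width': 0.0174, 'joint_positions': [-0.6662, 0.3943, 1.9491, 0.0003, 0.8003, -2.242]}
grip end at tool y (−33 nominal) 229 [ 0.0026 -0.0298  0.0048]
delta [0.4235, 0.0769, 0.0054] turn 0.98 rows 9
```

>>> carry_out(
  deltas=[
    [[0.05,0,-0.03,1,1],[0.1,0,-0.03,1,1],[0.15,0,-0.03,1,1],[0.2,0,-0.03,1,1],[0.25,0,-0.03,1,1],[0.3,0,-0.03,1,1],[0.35,0,-0.03,1,1],[0.4,0,-0.03,1,1]],
  ],
)

```text
t: 61.9
ee_pos: [0.4045, 0.0887, 0.1797]
tcp_rot: [-3.14, 0.0, 1.489]
ft_force: [1.7, 0.1, -2.2]
width: 0.0175
```

Run:
```python
from h import *
st(); go(.4845,.117,.029,85.4)
```

```text
{'t': 61.9, 'ee_pos': [0.4045, 0.0887, 0.1797], 'tcp_rot': [-3.1398, 0.0005, 1.4886], 'ft_force': [1.7288, 0.1495, -2.1861], 'torque': [0.0585, -0.0525, -0.0107], 'width': 0.0175, 'joint_positions': [0.1872, 0.2191, 2.1269, 0.0, 0.7975, -1.3015]}
delta [0.0348, 0.0776, 0.1505] turn -0.02 rows 4
```

>>> carry_out(
  deltas=[
    [[0.029,0.04,0,0,1],[0.029,0.078,0.04,0,1],[0.029,0.078,0.08,0,1],[0.029,0.078,0.11,0,1],[0.029,0.078,0.125,0,1],[0.029,0.078,0.138,0,1],[0.029,0.078,0.146,0,1],[0.029,0.078,0.151,0,1]],
  ],
)

```text
t: 62.7
ee_pos: [0.4862, 0.1095, 0.029]
tcp_rot: [-3.141, 0.0, 1.488]
ft_force: [-8.6, -1.1, 59.5]
width: 0.0178
```

Run:
```python
from h import *
st(); go(.4845,.117,.029,85.4)
```

```text
{'t': 62.7, 'ee_pos': [0.4862, 0.1095, 0.029], 'tcp_rot': [-3.1412, 0.0001, 1.4885], 'ft_force': [-8.5883, -1.1102, 59.463], 'torque': [-0.2365, 0.7445, -0.0331], 'width': 0.0178, 'joint_positions': [0.1976, 0.6076, 2.007, 0.0, 0.5274, -1.2909]}
delta [0.0073, -0.0023, -0.0] turn -0.02 rows 1
```

>>> carry_out(
  deltas=[
    [[0,0,-0.002,0,1],[0,0,-0.002,0,0.6],[0,0,-0.002,0,0.5],[0,0,-0.002,0,0.4],[0,0,-0.002,0,0.4],[0,0,-0.002,0,0.4],[0,0,-0.05,0,0.4],[0,0,-0.1,0,0]],
  ],
)

```text
t: 63.5
ee_pos: [0.4849, 0.1093, 0.1283]
tcp_rot: [-3.136, 0.002, 1.489]
ft_force: [1.7, 0.5, -0.0]
width: 0.0576
```

>>> carry_out(
  deltas=[
    [[0,0,-0.05,0,0],[0,0,-0.1,0,0],[0,0,-0.16,0,0],[0,0,-0.165,0,0],[0,0,-0.165,0,0],[0,0,-0.165,0,0]],
  ],
)

```text
t: 64.1
ee_pos: [0.486, 0.1095, 0.2934]
tcp_rot: [-3.141, 0.0, 1.489]
ft_force: [-0.6, -0.4, -0.0]
width: 0.0877
```

Run:
```python
from h import *
st(); spanner(.024,"pics/f.png"); handle(.024,280,120,230)
im=vision.snapshot("wrist"); hsv=cv2.cvtColor(im,cv2.COLOR_BGR2HSV)
m=((hsv[:,:,1]>110)&(hsv[:,:,0]<25)).astype(np.uint8); m[322:]=0; KT=cam("wrist")
n,l,s,c=cv2.connectedComponentsWithStats(m); i=1+s[1:,4].argmax(); w=ray("wrist",np.argwhere(l==i)[:,::-1].astype(float),.004,KT)[:,:2].astype(np.float32); print("mat",cv2.minAreaRect(w*1000))
im=vision.snapshot("top")
for q,z in(("model",.02),("dropper",.08),("cup",.07),("spanner",.024)):
    for d in nets.recognise("top",q)[:2]:
        r=d["rect"]; print(q,np.round(r),np.round(ray("top",[r[0]+r[2]/2,r[1]+r[3]/2],z)[0],3),d["score"])
```

```text
{'t': 64.1, 'ee_pos': [0.486, 0.1095, 0.2934], 'tcp_rot': [-3.1409, 0.0002, 1.4885], 'ft_force': [-0.5684, -0.3956, -0.0483], 'torque': [0.0377, -0.0759, 0.0163], 'width': 0.0877, 'joint_positions': [0.1977, 0.1764, 1.8568, 0.0, 1.1091, -1.2908]}
spanner 0.67 [254. 162.  43. 146.] c [572.2 104.8] [ 58.3 208.7] 84.2
grip 819 c [567.3 106.2] [ 55.4 198.8] 83.6 mean [0.5176 0.1076]
x range 0.4682 0.5338 y [0.1122 0.1061] yaw -5.33 53
mat ((571.5097045898438, 108.85279846191406), (99.18897247314453, 238.0546417236328), 85.47244262695312)
model [324. 101.  27.  24.] [ 0.757 -0.162  0.02 ] 0.75
dropper [299. 135.  41.  74.] [ 0.568 -0.111  0.08 ] 0.67
dropper [280.  99.  12.  17.] [ 0.755 -0.007  0.08 ] 0.65
cup [210.  92.  20.  27.] [0.76  0.189 0.07 ] 0.69
spanner [241. 138.  21.  24.] [0.635 0.094 0.024] 0.46
spanner [168. 136.  21.  25.] [0.637 0.315 0.024] 0.17
```

```bash
python3 -c "
from workcell import workorder; print(workorder.job_done())"
```

```text
the job is handed in; nothing more can be done
None
```

All three grey heads' locknuts are tightened to a hard stop, and the spanner is back on its mat. I left the turquoise, red and purple look-alikes alone and handed the job in at about 64 s. It reported no verdict.

- **Locknuts:** with the spanner seated on each square, I turned each wing clockwise against about 0.1 N m of drag. The torque then jumped to about 1.7–1.8 N m and the wing stopped and twisted slightly between the fingers. The stops came after about 1.6 rad (left head), 2.8 rad (middle) and 2.4 rad (right). I could not read the joint values directly.
- **Spanner:** the last wrist picture puts the jaw about 15 mm lengthwise and 6 mm sideways of the mat origin, about 1° off line. Its measured outline (209 × 58 mm) fits it lying flat.
- **Bystanders:** the dental model, bottle and cup are where they started, within what the top camera can measure. The network also reported the bottle on the middle head, which is wrong; its other report matched the bottle's real position.
- **What went less smoothly:** the first try at pushing the spanner onto the left head jammed and the spanner slipped in the grip. Backing off and wiggling it in worked. When I laid it down, the fingers pressed it onto the mat with about 60 N, below the 120 N wrist limit.
- **Position readings:** my estimates of how far the spanner had slipped in the grip disagreed by several millimetres while it was lifted, probably because it drooped. On the heads I relied on wrist-camera checks after letting go.

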